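Take the slide tray off the hot plate with the lifter

ROBOT

A 6-joint arm with a two-finger parallel gripper is mounted at the origin on a cart in front of the work surface, level with it; the furniture and walls round the work are solid. World frame = base frame: x ahead of the robot, y to its left, z up, the work surface at z = 0. Lengths are in m, angles in rad, forces in N, time in s.
With the tool pointing down it reaches from about 0.275 to 0.75 m from the base axis. Payload 10.2 kg.
Tool frame: the origin (TCP) lies at the very end of the fingers, on their centre line; the grasp point (between the pads) lies 19 mm behind it; y points along the fingers, x is the direction in which the jaws open and shut, and the axes are right-handed (so a half turn about y gives the same grasp; the last joint's range is limited). The gripper opens to 88 mm and grips with 3 to 60 N. Pads are 18 mm wide; open, the fingers measure 123 mm over their backs; the gripper's body (75 mm by 187 mm) begins 45 mm behind the grasp point.
Start: joints at [-1.572, 0.313, 1.498, -0, 1.331, -0.223], TCP at [0.115, -0.512, 0.239] pointing down, gripper open.
Joint ranges: [-2.94, 2.94], [-0.97, 2.17], [0.19, 2.56], [-1.23, 4.37], [0.02, 3.11], [-2.88, 2.88]. Speed limits (rad/s): [2.39, 2.39, 3.01, 3.14, 3.14, 3.14].

INTERFACE

Orientations are given as a unit quaternion [x, y, z, w].
In Python, from station import observe, grab_frame, hand_in gives the robot as it stands. The module is installed in compiled form; this text tells all that it offers.
- The arm moves only by the tool carry_out, never from a script. Its argument "moves" is a list of rows, each an object of numbers: "x", "y", "z": the shift along the tool's x, y, z in mm; "wx", "wy", "wz": the turn, a rotation vector about the tool's x, y, z in rad. A call has 1 to 10 rows; each row shifts and turns the commanded pose from where the row before left it, along the tool's axes as they then stand; what a row does not reach is not made up. A row lasts 1/12 s, in which the tool goes at most 41.7 mm and 7.16 degrees, less where a joint would pass 70% of its speed; a pose out of reach is approached as far as the arm can. A call is refused whole if a number of a shift passes 41.7 or a number of a turn 0.125, either way. A call with a gripper value outside its range is refused whole. "jaw" is the closure in counts, from 0 (fully open) to 255 (shut), set as the call begins (left out, the last holds). The fingers move at their own pace and stop on an object; "force" is the grip in N (left out, the last holds). Time passes only in rows, so rows that do not move let the fingers close. It gives the time, the measured TCP pose, the force and the opening at its end, in the units of the state.
- observe(): the state, without advancing time (a new reading comes with each control period).
- grab_frame(name): name is "scene" or "top" or "wrist"; returns a dict with "frame" (420x560x3 uint8, red, green, blue), "vfov" (degrees; the focal length in pixels is half the picture's height over the tangent of half this angle, whatever the lens; pixels are square), "cx", "cy" (the principal point, pixels), "camera_from_world" (4x4, takes a point from world to camera coordinates). Camera axes: x right, y up, looking along -z (the intrinsics and any distortion apply to the point x, -y, -z); pixel columns grow to the right and rows downward; lengths in m; the calibration is good to about 2 mm. A picture is of the moment at which its call begins. There is no depth.
- hand_in(): hands the job in, once; it reports no verdict.
The state is a dict: "clock": time; "qpos": joint angles; "qvel": joint speeds; "effort": joint torques, N m; "eef_pos": TCP position; "orientation": TCP orientation; "wrist_force": force on the tool from outside, world axes, zero at the start; "torque": the same for the moment, N m; "finger_gap": finger opening in m.
Only numpy, scipy, OpenCV 4.12 (cv2) and the standard library are available. Lean on these libraries where they do the work, as an engineer would, in place of code of your own. Each camera call takes 0.05 s, during which the arm holds its last target. There are 200 camera calls.

TASK

Turn the hot plate's knob clockwise until it clicks to off. Then take the lifter by its grip, slide its blade under the hot slide tray and carry the tray level to the cooling rack, setting it down gently and squarely, centred on both rails. Draw the blade out, stand the lifter flat on the bare desk, and never touch the tray with the fingers or shift the bottles, jar and small box standing behind.

Things in the scene. Friction and masses are not known exactly. Their poses are not given: they have to be found in the camera images.
- hotplate: Grey hot plate fixed to the desk, 190 (x) x 235 (y) mm. Origin on the desk under its dark platen, z up. Platen: x -95..75, y -70..70, top z = 34 mm. +x points to the steel back stop (inner face x = 75, top z = 46 mm); the other sides are open and the lifter enters from -x. Control panel (top z = 28) at y 78..155 mm, knob at x = 0, y = 115.
- heat_knob (a joint): Heat knob angle: 0 = on (0 to 0.15 as found), 1.2 rad = off. Turns clockwise seen from above, vertical axis. A spring detent (felt from 0.2 to 1.0 rad, crest at 0.6, about 0.1 N m) must be passed: short of the crest the knob springs back, past it it clicks on toward off.
- heat_knob_grip (a point): On the knob's axis at gripping height; turns with the knob. Black knob, 40 mm diameter, on a round grey base 64 mm wide; its bar grip (38 x 14 mm, from 25 mm below this point to 7 mm above) runs along this point's x: pinch it along the point's y.
- tray: Hot aluminium tray with two glass slides, on the platen, 98 (x) x 114 (y) x 10 mm, about 0.12 kg. Origin: centre of the underside, z up. Flat bottom 72 (x) x 88 (y) mm, 3 mm thick; from its edge a thin rim flares out at 30 degrees to 8 mm height, so a blade can enter below it. Too hot and too wide for the fingers. Its x is roughly that of the hot plate.
- lifter: The spatula, about 0.14 kg: dark steel blade 42 mm wide, 2 mm thick, about 1 mm at the tip, with an upright black grip; stands flat on its blade. Origin on the underside below the grip, x toward the tip, z up. Blade x -30..145 mm; grip 46 (x) x 14 (y) mm, z 9..75, cap 50 x 18 mm to z = 77.
- lifter_grip (a point): Where to grip the lifter: in the grip, 55 mm above the blade's underside (point axes as the lifter's). Pinch it along y, fingers from above.
- lifter_tip (a point): Middle of the blade's front edge, underside, 145 mm ahead of the grip along the lifter's x.
- rack: Cooling rack fixed to the desk: base 120 (x) x 94 (y) x 5 mm with two blue rails along x, rubber tops. Origin on the desk under its centre. Rails: x -60..60, y 31..47 and -47..-31, tops z = 36 mm; the 62 mm wide channel between, open at both ends, takes the blade (channel floor z = 5). The blade comes in from -x, pointing along +x.
- cleaner_bottle: Bystander, loose, to be left alone: lens-cleaner pump bottle, clear pale blue with white cap, 35x34x108 tall. Origin at the centre of its underside; z up.
- coverslip_box: Bystander, loose, to be left alone: pale blue box with white lid, 32x32x25. Origin at the centre of its underside; z up.
- oil_bottle: Bystander, loose, to be left alone: small amber dropper bottle with black cap, diameter 29, 75 tall. Origin at the centre of its underside; z up.
- red_jar: Bystander, loose, to be left alone: black jar with a red screw cap, diameter 36, 50 tall. Origin at the centre of its underside; z up.

How it is judged:
By the outcome, as a careful person would: the job done as asked, in the order asked, and still so for the second after the job is handed in, with the robot touching nothing.
It also fails if it takes over 72 s, if anything falls off the work surface, if the arm or the gripper's body presses on something with over 40 N, if the wrist force passes 120 N, or if a joint passes its speed limit or range.

## Working session

There is one attempt and no reset: what is moved stays moved. The work goes in short steps, Python scripts to look and compute and a tool call to move; the robot and the scene stay as the last step left them, time stands still between calls to the robot, and variables do not carry over. Pictures are saved under pics/ and viewed, about 8 in all and at most 12, crops included, and the job is handed in when it is done.

Besides the shell and the picture viewer there is one more tool, called after "Emit:" by a JSON object that holds its "name" and its "arguments". carry_out: Moves the arm, as the interface text tells. Its arguments: {"type":"object","properties":{"moves":{"type":"array","items":{"type":"object","properties":{"x":{"type":"number"},"y":{"type":"number"},"z":{"type":"number"},"wx":{"type":"number"},"wy":{"type":"number"},"wz":{"type":"number"}}}},"jaw":{"type":"number"},"force":{"type":"number"}},"required":["moves"]}

```bash
mkdir -p pics
cat > h.py <<'E'
import numpy as np, cv2
from scipy.spatial.transform import Rotation as R
from station import observe, grab_frame, hand_in
def K(f):
    F=f["frame"].shape[0]/2/np.tan(np.radians(f["vfov"])/2); return F,f["cx"],f["cy"]
def proj(f,P):
    T=np.array(f["camera_from_world"]); F,cx,cy=K(f)
    P=np.atleast_2d(P); c=P@T[:3,:3].T+T[:3,3]
    return np.c_[cx+F*c[:,0]/-c[:,2], cy-F*c[:,1]/-c[:,2]]
def unproj(f,uv,z):
    T=np.array(f["camera_from_world"]); F,cx,cy=K(f); uv=np.atleast_2d(uv).astype(float)
    d=np.c_[(uv[:,0]-cx)/F,-(uv[:,1]-cy)/F,-np.ones(len(uv))]@T[:3,:3]
    o=-T[:3,:3].T@T[:3,3]; return o+d*((z-o[2])/d[:,2])[:,None]
def save(f,n,crop=None,s=1):
    im=cv2.cvtColor(f["frame"],cv2.COLOR_RGB2BGR)
    if crop: im=im[crop[1]:crop[3],crop[0]:crop[2]]
    cv2.imwrite("pics/"+n,cv2.resize(im,None,fx=s,fy=s,interpolation=cv2.INTER_CUBIC))
E
python3 - <<'E'
from h import *
np.set_printoptions(precision=4,suppress=True)
o=observe(); print(o)
for n in("top","scene","wrist"):
    f=grab_frame(n); save(f,n+"0.png",s=1.42); T=np.array(f["camera_from_world"]); print(n,{k:v for k,v in f.items() if k not in("frame","camera_from_world")}, -T[:3,:3].T@T[:3,3]); print(T)
E
```

```text
{'clock': 0.0, 'qpos': array([-1.5724,  0.3134,  1.4985,  0.    ,  1.331 , -0.2234]), 'qvel': array([ 0.001 ,  0.0013, -0.001 , -0.0012,  0.0013, -0.0013]), 'effort': array([  0.001 , -40.2213, -25.2271,   0.0695,   0.0353,  -0.0001]), 'eef_pos': array([ 0.1155, -0.5119,  0.2382]), 'orientation': array([-0.5519,  0.4419, -0.4413,  0.5526]), 'wrist_force': array([-0.5359,  0.0481,  0.8628]), 'torque': array([ 0.0026, -0.0024, -0.0214]), 'finger_gap': 0.08798041776004634}
top {'vfov': 49.25703939831412, 'cx': 284.4729897805225, 'cy': 211.66656519350335} [0.3711 0.0035 1.036 ]
[[-0.0227 -0.9995 -0.0241  0.037 ]
 [ 0.9812 -0.0269  0.191  -0.5619]
 [-0.1915 -0.0194  0.9813 -0.9454]
 [ 0.      0.      0.      1.    ]]
scene {'vfov': 51.58254882419483, 'cx': 284.29088347687826, 'cy': 206.57019326235115} [0.1165 0.8104 0.5417]
[[-0.8693 -0.4941  0.0142  0.494 ]
 [ 0.2304 -0.3797  0.896  -0.2046]
 [-0.4373  0.7821  0.4439 -0.8233]
 [ 0.      0.      0.      1.    ]]
wrist {'vfov': 62.89910087526637, 'cx': 282.074726552901, 'cy': 206.65034145367545} [ 0.1951 -0.4945  0.3839]
[[ 0.2208 -0.9753 -0.0008 -0.525 ]
 [ 0.9272  0.2102 -0.31    0.0421]
 [ 0.3025  0.0677  0.9507 -0.3905]
 [ 0.      0.      0.      1.    ]]
```

View pics/top0.png

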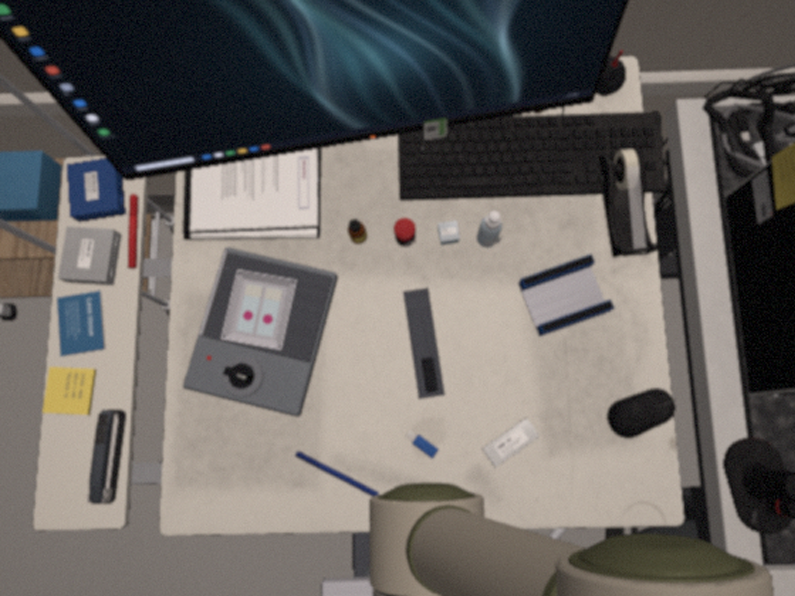

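View pics/scene0.png

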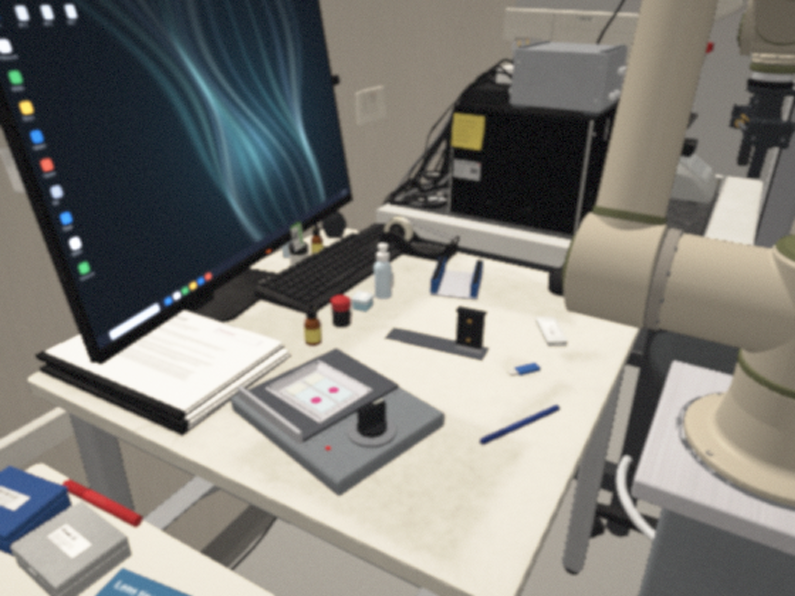

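The top view shows the hot plate at left (corners about 228,249 / 336,270 / 299,413 / 185,387), with its knob at 240,375 toward the robot and its stop to the left. The lifter is in the middle, tip 416,290 and grip 430,375. The rack is at right with its rails rising to the right, and the bystanders stand in a row at y≈230. The scene view agrees.

Run:
```python
from h import *
np.set_printoptions(precision=4,suppress=True)
f=grab_frame("top"); s=1.42
def U(n,pts,z): p=unproj(f,np.array(pts)/s,z); print(n,z,p[:,:2].tolist() if 0 else p[:,:2].round(4).tolist()); return p
p=U("hp",[(228,249),(336,270),(299,413),(185,387)],.03); print(np.linalg.norm(np.diff(np.r_[p,p[:1]],axis=0),axis=1))
U("knob",[(240,375)],.06)
U("tray",[(237,268),(298,279),(281,350),(222,337)],.042)
p=U("lifter",[(405,291),(428,289),(443,395),(419,397)],.001);print(np.linalg.norm(np.diff(np.r_[p,p[:1]],axis=0),axis=1))
U("cap",[(430,375)],.077)
p=U("rack",[(519,290),(593,257),(613,305),(540,333)],.036);print(np.linalg.norm(np.diff(np.r_[p,p[:1]],axis=0),axis=1))
U("by",[(358,238),(404,238),(448,238),(488,243)],.0)
c=np.hstack([f["frame"][160:300,120:320]]); save(f,"c1.png",(120,160,460,300),2.35)
g=grab_frame("scene"); save(g,"c2.png",(150,200,370,350),3.6)
```

```text
hp 0.03 [[0.6599, 0.305], [0.6201, 0.1306], [0.3966, 0.188], [0.4404, 0.3656]]
[0.1789 0.2307 0.1829 0.2277]
knob 0.06 [[0.4543, 0.2721]]
tray 0.042 [[0.6249, 0.2862], [0.6043, 0.1891], [0.4927, 0.2144], [0.5153, 0.3066]]
lifter 0.001 [[0.5889, 0.0219], [0.5912, -0.0156], [0.42, -0.0341], [0.4178, 0.0038]]
[0.0375 0.1722 0.0379 0.1721]
cap 0.077 [[0.4459, -0.0132]]
rack 0.036 [[0.5782, -0.1571], [0.6281, -0.2762], [0.5504, -0.301], [0.5096, -0.1856]]
[0.1291 0.0815 0.1225 0.0743]
by 0.0 [[0.681, 0.0977], [0.6787, 0.0215], [0.6766, -0.0511], [0.6661, -0.1165]]
```

View pics/c1.png

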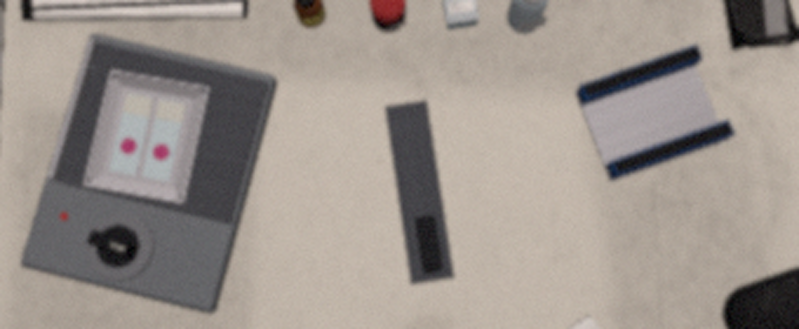

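```bash
cat >> h.py <<'E'
def plan(xyz,yaw=None,n=None,o=None,flat=True):
    """identical rows taking TCP to xyz (m) with tool down and tool x at yaw (deg, mod 180 nearest)"""
    o=o or observe(); p=np.array(o["eef_pos"]); Rc=R.from_quat(o["orientation"])
    X=Rc.as_matrix()[:,0]; y0=np.degrees(np.arctan2(X[1],X[0]))
    if yaw is None: yaw=y0
    d=(yaw-y0+90)%180-90; t=np.radians(y0+d)
    Rt=np.array([[np.cos(t),np.sin(t),0],[0,0,-1],[-np.sin(t),np.cos(t),0]]).T
    Rt[:,2]=np.cross(Rt[:,0],Rt[:,1])
    rel=Rc.inv()*R.from_matrix(Rt); rv=rel.as_rotvec(); v=Rc.inv().apply(np.array(xyz)-p)*1000
    if n is None: n=int(max(np.ceil(np.linalg.norm(v)/36),np.ceil(np.linalg.norm(rv)/.115),1))
    r=R.from_rotvec(rv/n); S=sum(((R.from_rotvec(rv/n*k)).as_matrix() for k in range(n)))
    pr=np.linalg.solve(S,v)
    print("yaw0 %.1f d %.1f n=%d rows x %.2f y %.2f z %.2f wx %.4f wy %.4f wz %.4f"%((y0,d,n)+tuple(pr)+tuple(rv/n)))
    # pose after, for chaining
    return dict(eef_pos=np.array(xyz),orientation=R.from_matrix(Rt).as_quat())
E
python3 - <<'E'
from h import *
o=observe()
a=plan((.42,-.15,.25),o=o,yaw=-30); b=plan((.40,.23,.25),o=a,yaw=-15)
a=plan((.42,-.15,.25),o=o,yaw=150);
X=R.from_quat(o["orientation"]).as_matrix(); print(X.round(3))
E
```

```text
yaw0 -77.3 d 47.3 n=14 rows x -9.15 y -0.82 z 33.54 wx -0.0000 wy -0.0590 wz -0.0000
yaw0 -30.0 d 15.0 n=11 rows x -15.31 y 0.00 z 31.13 wx 0.0000 wy -0.0238 wz 0.0000
yaw0 -77.3 d 47.3 n=14 rows x -9.15 y -0.82 z 33.54 wx -0.0000 wy -0.0590 wz -0.0000
[[ 0.22  -0.     0.976]
 [-0.976  0.001  0.22 ]
 [-0.001 -1.     0.   ]]
```

View pics/c2.png

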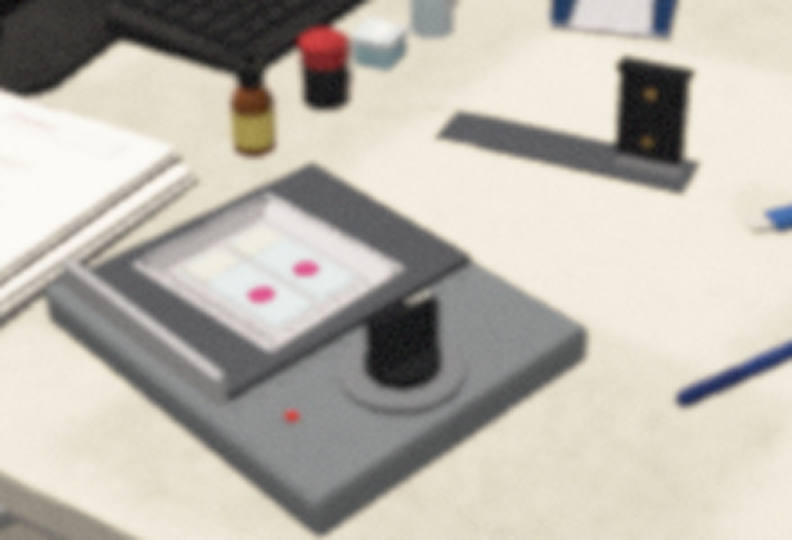

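Emit:
{"name": "carry_out", "arguments": {"moves": [{"x":-9.2,"y":-0.8,"z":33.5,"wy":-0.059},{"x":-9.2,"y":-0.8,"z":33.5,"wy":-0.059},{"x":-9.2,"y":-0.8,"z":33.5,"wy":-0.059},{"x":-9.2,"y":-0.8,"z":33.5,"wy":-0.059},{"x":-9.2,"y":-0.8,"z":33.5,"wy":-0.059},{"x":-9.2,"y":-0.8,"z":33.5,"wy":-0.059},{"x":-9.2,"y":-0.8,"z":33.5,"wy":-0.059}]}}

```text
schema error: expected keys x, y, z, wx, wy, wz
```

Emit:
{"name": "carry_out", "arguments": {"moves": [{"x":-9.2,"y":-0.8,"z":33.5,"wy":-0.059},{"x":-9.2,"y":-0.8,"z":33.5,"wy":-0.059},{"x":-9.2,"y":-0.8,"z":33.5,"wy":-0.059},{"x":-9.2,"y":-0.8,"z":33.5,"wy":-0.059},{"x":-9.2,"y":-0.8,"z":33.5,"wy":-0.059},{"x":-9.2,"y":-0.8,"z":33.5,"wy":-0.059},{"x":-9.2,"y":-0.8,"z":33.5,"wy":-0.059}]}}

```text
schema error: expected keys x, y, z, wx, wy, wz
```

Emit:
{"name": "carry_out", "arguments": {"moves": [{"x":-15.3,"z":31.1,"wy":-0.024},{"x":-15.3,"z":31.1,"wy":-0.024},{"x":-15.3,"z":31.1,"wy":-0.024},{"x":-15.3,"z":31.1,"wy":-0.024},{"x":-15.3,"z":31.1,"wy":-0.024},{"x":-15.3,"z":31.1,"wy":-0.024},{"x":-15.3,"z":31.1,"wy":-0.024},{"x":-15.3,"z":31.1,"wy":-0.024},{"x":-15.3,"z":31.1,"wy":-0.024},{"x":-15.3,"z":31.1,"wy":-0.024}]}}

```text
schema error: expected keys x, y, z, wx, wy, wz
```

Run:
```python
from h import *
np.set_printoptions(precision=4,suppress=True)
o=observe(); print(o["clock"],o["eef_pos"],o["qpos"]); plan((.42,.24,.25),o=o)
f=grab_frame("wrist"); save(f,"w1.png",s=1.42); np.savez("w1.npz",**{k:np.array(v) for k,v in f.items()})
```

```text
0.25 [ 0.1155 -0.512   0.2384] [-1.5724  0.3132  1.4981 -0.      1.331  -0.2234]
yaw0 -77.3 d 0.0 n=23 rows x -28.98 y -0.49 z 20.11 wx -0.0000 wy -0.0000 wz -0.0000
```

View pics/w1.png

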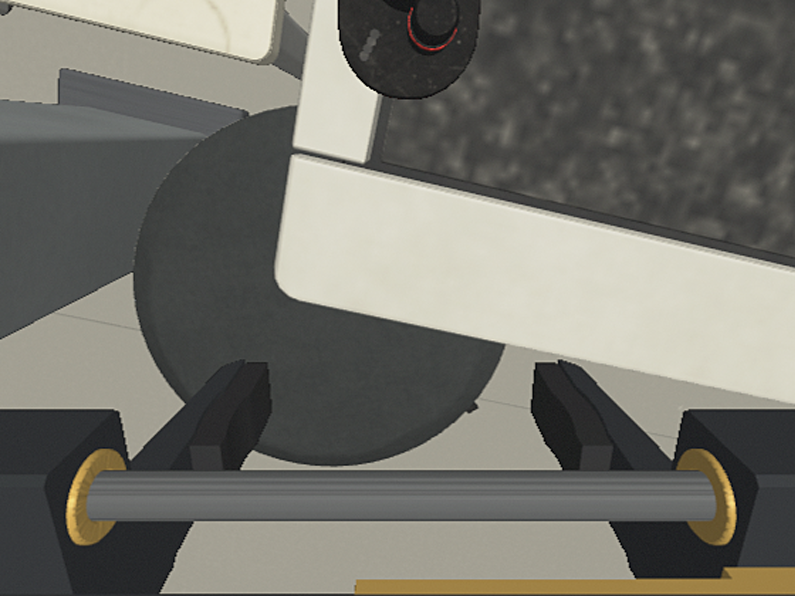

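The first move calls were refused (all six keys are needed), so the arm hasn't moved and this picture shows only the fingers and the cart. Resending.

Emit:
{"name": "carry_out", "arguments": {"moves": [{"x":-9.2,"y":-0.8,"z":33.5,"wx":0,"wy":-0.059,"wz":0},{"x":-9.2,"y":-0.8,"z":33.5,"wx":0,"wy":-0.059,"wz":0},{"x":-9.2,"y":-0.8,"z":33.5,"wx":0,"wy":-0.059,"wz":0},{"x":-9.2,"y":-0.8,"z":33.5,"wx":0,"wy":-0.059,"wz":0},{"x":-9.2,"y":-0.8,"z":33.5,"wx":0,"wy":-0.059,"wz":0},{"x":-9.2,"y":-0.8,"z":33.5,"wx":0,"wy":-0.059,"wz":0},{"x":-9.2,"y":-0.8,"z":33.5,"wx":0,"wy":-0.059,"wz":0}]}}

```text
clock: 0.88
eef_pos: [0.3063, -0.3615, 0.2443]
orientation: [-0.632, 0.318, -0.318, 0.632]
wrist_force: [0.4, -0.0, -0.9]
finger_gap: 0.0881
```

Emit:
{"name": "carry_out", "arguments": {"moves": [{"x":-9.2,"y":-0.8,"z":33.5,"wx":0,"wy":-0.059,"wz":0},{"x":-9.2,"y":-0.8,"z":33.5,"wx":0,"wy":-0.059,"wz":0},{"x":-9.2,"y":-0.8,"z":33.5,"wx":0,"wy":-0.059,"wz":0},{"x":-9.2,"y":-0.8,"z":33.5,"wx":0,"wy":-0.059,"wz":0},{"x":-9.2,"y":-0.8,"z":33.5,"wx":0,"wy":-0.059,"wz":0},{"x":-9.2,"y":-0.8,"z":33.5,"wx":0,"wy":-0.059,"wz":0},{"x":-9.2,"y":-0.8,"z":33.5,"wx":0,"wy":-0.059,"wz":0}]}}

```text
clock: 1.47
eef_pos: [0.4196, -0.1482, 0.25]
orientation: [0.683, -0.182, 0.182, -0.683]
wrist_force: [-0.4, -0.6, 0.2]
finger_gap: 0.0885
```

Run:
```python
from h import *
np.set_printoptions(precision=4,suppress=True)
o=observe(); print(o["clock"],o["eef_pos"],o["qpos"]); plan((.43,.24,.25),o=o,yaw=-15)
```

```text
1.4667 [ 0.4196 -0.1482  0.25  ] [-0.604   0.1256  1.7025  0.      1.3133 -0.0839]
yaw0 -29.8 d 14.8 n=11 rows x -13.00 y -0.00 z 32.93 wx 0.0000 wy -0.0235 wz 0.0000
```

Emit:
{"name": "carry_out", "arguments": {"moves": [{"x":-13,"y":0,"z":32.9,"wx":0,"wy":-0.0235,"wz":0},{"x":-13,"y":0,"z":32.9,"wx":0,"wy":-0.0235,"wz":0},{"x":-13,"y":0,"z":32.9,"wx":0,"wy":-0.0235,"wz":0},{"x":-13,"y":0,"z":32.9,"wx":0,"wy":-0.0235,"wz":0}]}}

```text
clock: 1.8
eef_pos: [0.4347, -0.0075, 0.25]
orientation: [-0.691, 0.15, -0.15, 0.691]
wrist_force: [1.4, -0.6, 0.3]
finger_gap: 0.0885
```

Run:
```python
from h import *
import pickle
f=grab_frame("wrist"); pickle.dump(f,open("wl.pkl","wb")); print(observe()["eef_pos"])
```

```text
[ 0.43455299 -0.00279169  0.25011668]
```

Emit:
{"name": "carry_out", "arguments": {"moves": [{"x":-13,"y":0,"z":32.9,"wx":0,"wy":-0.0235,"wz":0},{"x":-13,"y":0,"z":32.9,"wx":0,"wy":-0.0235,"wz":0},{"x":-13,"y":0,"z":32.9,"wx":0,"wy":-0.0235,"wz":0},{"x":-13,"y":0,"z":32.9,"wx":0,"wy":-0.0235,"wz":0},{"x":-13,"y":0,"z":32.9,"wx":0,"wy":-0.0235,"wz":0},{"x":-13,"y":0,"z":32.9,"wx":0,"wy":-0.0235,"wz":0},{"x":-13,"y":0,"z":32.9,"wx":0,"wy":-0.0235,"wz":0},{"x":0,"y":0,"z":0,"wx":0,"wy":0,"wz":0}]}}

```text
clock: 2.52
eef_pos: [0.4293, 0.2425, 0.2498]
orientation: [-0.701, 0.091, -0.091, 0.702]
wrist_force: [0.0, -0.3, -0.0]
finger_gap: 0.0881
```

Run:
```python
from h import *
import pickle
f=grab_frame("wrist"); pickle.dump(f,open("wk.pkl","wb")); print(observe()["eef_pos"],observe()["clock"])
g=pickle.load(open("wl.pkl","rb"))
a=np.hstack([f["frame"],g["frame"]])
save(f,"wk.png",s=1.42)
save(g,"wl.png",s=1.42)
```

```text
[0.42975713 0.24021104 0.2496778 ] 2.5667
```

View pics/wk.png

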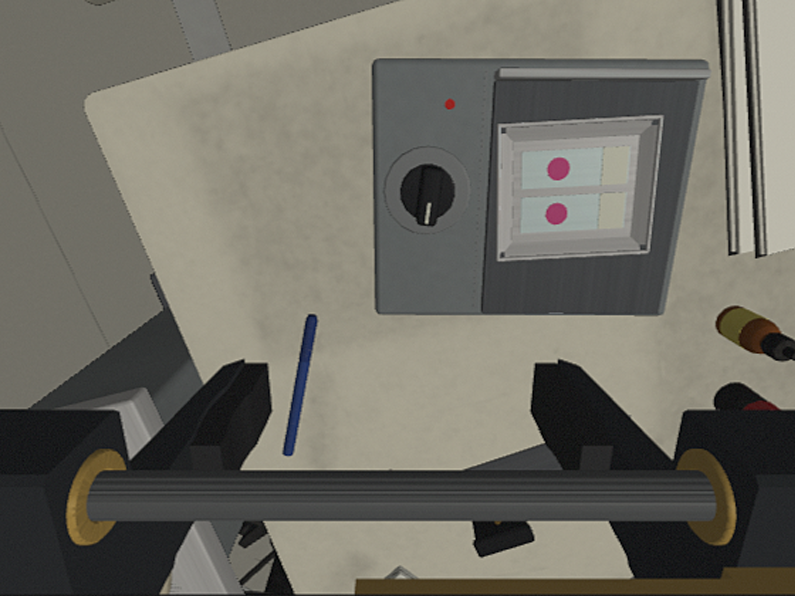

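The wrist view clearly shows the hot plate. Panel corners are 373,60 and 375,314; platen lower corners are 482,313 and 663,314. The knob is at 427,190 with its pointer toward 429,222. The tray's rim corners are 498,123 / 662,116 / 649,255 / 498,261.

Run:
```python
from h import *
import pickle
from scipy.optimize import least_squares as LS
np.set_printoptions(precision=4,suppress=True)
f=pickle.load(open("wk.pkl","rb")); s=1.42
def tf(q,L): c,n=np.cos(q[2]),np.sin(q[2]); L=np.array(L)/1e3; return np.c_[q[0]+c*L[:,0]-n*L[:,1],q[1]+n*L[:,0]+c*L[:,1],L[:,2]]
def fit(L,uv,q0):
    uv=np.array(uv)/s; r=LS(lambda q:(proj(f,tf(q,L))-uv).ravel(),q0); print(r.x,np.degrees(r.x[2]),"res px\n",r.fun.reshape(-1,2)*s); return r.x
h=fit([(-95,-70,34),(-95,70,34),(-95,155,28),(95,155,28)],[(663,314),(482,313),(375,314),(373,60)],[.55,.24,1.3])
print("base circle px",proj(f,tf(h,[(0,115,z) for z in(28,32,50,60)]))*s)
print("knob world",tf(h,[(0,115,0)]))
t=fit([(49,57,42),(49,-57,42),(-49,-57,42),(-49,57,42)],[(498,123),(662,116),(649,255),(498,261)],[h[0],h[1],h[2]])
fs=grab_frame("scene")
uv1=np.array((429,204))/s; uv2=np.array((420,297))/3.6+[150,200]
for z in(.045,.05,.055,.06,.065,.07): print(z,unproj(f,uv1,z)[0,:2],unproj(fs,uv2,z)[0,:2])
g=f["frame"]; 
crop=g[110:175,255:350]; cv2.imwrite("pics/k.png",cv2.resize(cv2.cvtColor(crop,cv2.COLOR_RGB2BGR),None,fx=4,fy=4,interpolation=2))
l=pickle.load(open("wl.pkl","rb"))["frame"][:,:,::-1]
cv2.imwrite("pics/wl2.png",cv2.resize(np.ascontiguousarray(l),None,fx=1.42,fy=1.42))
```

```text
[0.571  0.2456 1.3244] 75.8838637736613 res px
 [[-1.6058  1.0893]
 [ 2.381   3.9691]
 [ 2.4563  1.4395]
 [-2.7548 -4.8383]]
base circle px [[427.8995 195.2384]
 [428.1903 195.881 ]
 [429.5791 198.9495]
 [430.4124 200.7908]]
knob world [[0.4595 0.2736 0.    ]]
[0.5622 0.2507 1.3627] 78.07493424636606 res px
 [[-0.8342  0.5481]
 [ 2.7992 -1.2223]
 [ 0.2222 -0.0977]
 [-2.3824  1.2774]]
0.045 [0.4584 0.2696] [0.4738 0.2353]
0.05 [0.4583 0.2703] [0.4702 0.2411]
0.055 [0.4582 0.2711] [0.4666 0.2469]
0.06 [0.4581 0.2718] [0.463  0.2527]
0.065 [0.4579 0.2725] [0.4594 0.2585]
0.07 [0.4578 0.2732] [0.4558 0.2643]
```

View pics/wl2.png

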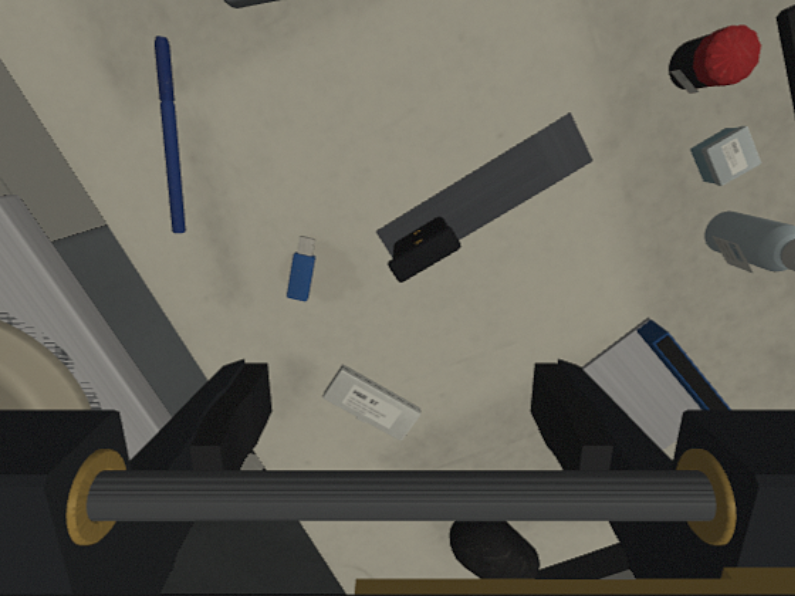

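The lifter view shows the blade with front corners 570,113 / 592,160 and rear corner 377,232, and the grip cap at 425,250. It also shows a nearby pen, USB stick and eraser. Refining the hot-plate fit with a steady frame.

Run:
```python
from h import *
import pickle
from scipy.optimize import least_squares as LS
np.set_printoptions(precision=4,suppress=True)
f=grab_frame("wrist"); pickle.dump(f,open("wk2.pkl","wb")); o=observe(); print(o["eef_pos"])
im=f["frame"]; g=cv2.cvtColor(im,cv2.COLOR_RGB2GRAY)
fo=pickle.load(open("wk.pkl","rb")); go=cv2.cvtColor(fo["frame"],cv2.COLOR_RGB2GRAY)
print("shift",cv2.phaseCorrelate(np.float32(go[:220]),np.float32(g[:220])))
big=cv2.resize(g[90:180,255:350],None,fx=6,fy=6,interpolation=2)
for r in((100,135),(160,200)):
  c=cv2.HoughCircles(cv2.GaussianBlur(big,(9,9),2),cv2.HOUGH_GRADIENT,1,400,param1=60,param2=20,minRadius=r[0],maxRadius=r[1]); print(r, None if c is None else c[0]/6+[255,90,0])
# corners
uv=np.array([(663,314),(482,313),(375,314),(373,60),(708,77)],np.float32)/1.42
# white pointer pixels
sub=im[120:170,285:320].astype(int); m=(sub.min(2)>130); ys,xs=np.nonzero(m); print("pointer px",np.c_[xs+285,ys+120].T)
cv2.imwrite("pics/hp.png",cv2.resize(im[30:240,250:510,::-1],None,fx=2.85,fy=2.85,interpolation=cv2.INTER_CUBIC))
```

```text
[0.4304 0.2378 0.2497]
shift ((-1.5520892783673048, -3.4943632636636153), 0.6580690454553675)
(100, 135) [[299.0833 131.0833  19.5   ]]
(160, 200) None
pointer px [[300 300 299 300 299 299 300 299 299 299 299 298 299 298 299 298 298 298]
 [139 140 141 141 142 143 143 144 145 146 147 148 148 149 149 150 151 152]]
```

View pics/hp.png

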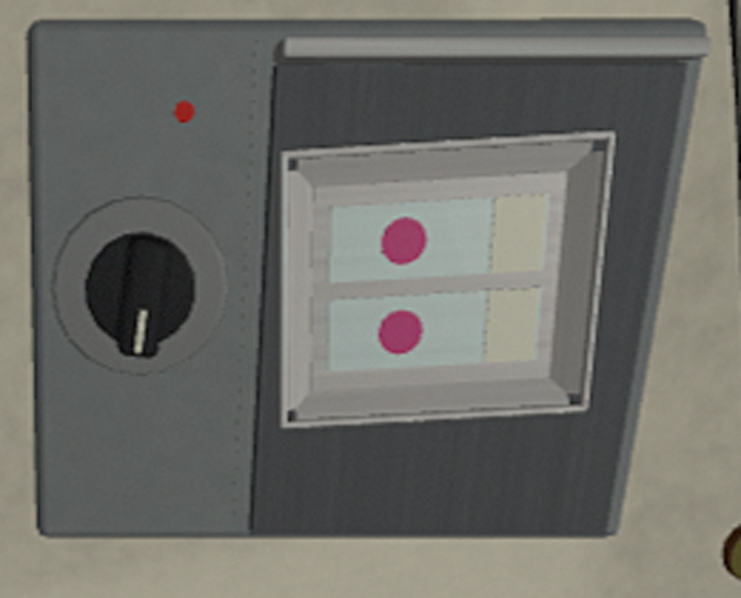

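The zoom shows the knob ring centred at 140,285 and platen corners at 252,534 / 612,533 / 275,63 / 690,60. The tray rim corners are 282,153 / 614,132 / 586,408 / 282,427.

```bash
cat >> h.py <<'E'
from scipy.optimize import least_squares as LS
def tf(q,L): c,n=np.cos(q[2]),np.sin(q[2]); L=np.atleast_2d(np.array(L,float))/1e3; return np.c_[q[0]+c*L[:,0]-n*L[:,1],q[1]+n*L[:,0]+c*L[:,1],L[:,2]]
def fit(f,L,uv,q0):
    r=LS(lambda q:(proj(f,tf(q,L))-uv).ravel(),q0,loss="soft_l1"); print(r.x.round(4),np.degrees(r.x[2]).round(2),"res px",(proj(f,tf(r.x,L))-uv).round(1).tolist()); return r.x
E
python3 - <<'E'
from h import *
import pickle
np.set_printoptions(precision=4,suppress=True)
f=pickle.load(open("wk2.pkl","rb")); b=np.array([250,30])
P=lambda l:np.array(l)/2.85+b
h=fit(f,[(-95,-70,34),(-95,70,34),(75,70,34),(75,-70,34),(0,115,30)],P([(612,533),(252,534),(275,63),(690,60),(140,285)]),[.55,.24,1.3])
print("panel px",(proj(f,tf(h,[(-95,155,28),(95,155,28),(85,155,28),(-105,155,28)]))-b)*2.85)
t=fit(f,[(49,57,43),(49,-57,43),(-49,-57,43),(-49,57,43)],P([(282,153),(614,132),(586,408),(282,427)]),h)
ti=fit(f,[(36,44,37),(36,-44,37),(-36,-44,37),(-36,44,37)],P([(314,187),(566,172),(548,387),(307,407)]),h)
k=tf(h,[(0,115,0)]); print("knob",k)
c=np.cos(h[2]);n=np.sin(h[2])
d=np.linalg.inv([[c,-n],[n,c]])@(t[:2]-h[:2]); print("tray in hp mm",d*1e3,np.degrees(t[2]-h[2]))
# pointer direction at z .065
for z in(.055,.065):
  u=unproj(f,[(300,139.5),(298,152)],z); v=(u[1]-u[0])[:2]; print(z,u[:,:2],np.degrees(np.arctan2(v[1],v[0])), np.linalg.norm(v))
# knob top dark circle 39 dia centre 299.1,131.1
for z in(.04,.05,.06): print(z,unproj(f,[(299.1,131.1)],z), 19.5)
fl=pickle.load(open("wl.pkl","rb")); s=1.42
l=fit(fl,[(145,21,1),(145,-21,1),(-30,21,2)],np.array([(570,113),(592,160),(377,232)])/s,[.44,-.01,.1])
print("cap px",proj(fl,tf(l,[(-25,9,77),(-25,-9,77),(25,-9,77),(25,9,77)]))*s)
E
```

```text
[0.5711 0.2478 1.3143] 75.31 res px [[-0.8, -0.2], [0.3, 0.1], [0.3, -0.4], [-0.0, -0.1], [0.1, 0.8]]
panel px [[ 37.0497 530.1279]
 [ 24.4937   0.79  ]
 [ 25.2654  33.3248]
 [ 37.6058 553.575 ]]
[0.5619 0.2509 1.3691] 78.44 res px [[-1.2, -0.8], [1.3, -1.0], [1.1, 2.0], [-1.2, 1.6]]
[0.5614 0.2499 1.3573] 77.77 res px [[-0.4, 1.1], [0.3, 1.9], [-0.4, -1.7], [0.6, -4.8]]
knob [[0.4599 0.277  0.    ]]
tray in hp mm [0.6158 9.6223] 3.1371557310609184
0.055 [[0.458  0.2714]
 [0.4531 0.26  ]] -113.26422849742903 0.012381880335748413
0.065 [[0.4579 0.2727]
 [0.4531 0.2617]] -113.26422849742926 0.012018017401592977
0.04 [[0.4595 0.2778 0.04  ]] 19.5
0.05 [[0.4593 0.2789 0.05  ]] 19.5
0.06 [[0.459 0.28  0.06 ]] 19.5
[ 0.4518 -0.0124  0.1278] 7.32 res px [[-0.1, -0.7], [0.9, 0.5], [-0.8, 0.3]]
cap px [[386.5051 264.8327]
 [400.5633 286.4855]
 [464.2149 248.7871]
 [450.745  226.025 ]]
```

Run:
```python
from h import *
a=plan((.4597,.2775,.12),yaw=-23.3,n=5)
plan((.4597,.2775,.042),yaw=-23.3,o=a,n=4)
```

```text
yaw0 -15.1 d -8.2 n=5 rows x 3.06 y 25.95 z 9.40 wx 0.0001 wy 0.0285 wz -0.0000
yaw0 -23.3 d 0.0 n=4 rows x 0.00 y 19.50 z 0.00 wx 0.0000 wy -0.0000 wz 0.0000
```

Emit:
{"name": "carry_out", "arguments": {"moves": [{"x":3.1,"y":26,"z":9.4,"wx":0,"wy":0.0285,"wz":0},{"x":3.1,"y":26,"z":9.4,"wx":0,"wy":0.0285,"wz":0},{"x":3.1,"y":26,"z":9.4,"wx":0,"wy":0.0285,"wz":0},{"x":3.1,"y":26,"z":9.4,"wx":0,"wy":0.0285,"wz":0},{"x":3.1,"y":26,"z":9.4,"wx":0,"wy":0.0285,"wz":0},{"x":0,"y":0,"z":0,"wx":0,"wy":0,"wz":0},{"x":0,"y":0,"z":0,"wx":0,"wy":0,"wz":0}], "jaw": 139, "force": 20}}

```text
clock: 3.25
eef_pos: [0.46, 0.2765, 0.1197]
orientation: [0.693, -0.144, 0.142, -0.692]
wrist_force: [-0.4, 0.1, 1.4]
finger_gap: 0.0434
```

Run:
```python
from h import *
o=observe(); print(o["eef_pos"],o["finger_gap"],o["wrist_force"]); plan((.4597,.2775,.042),yaw=-23.3,n=6)
f=grab_frame("wrist"); save(f,"k2.png",s=1.42)
```

```text
[0.45999449 0.27653743 0.11971804] 0.04336553364199532 [-0.44418557  0.12311196  1.44607268]
yaw0 -23.4 d 0.1 n=6 rows x -0.10 y 12.95 z 0.14 wx 0.0002 wy -0.0002 wz -0.0002
```

View pics/k2.png

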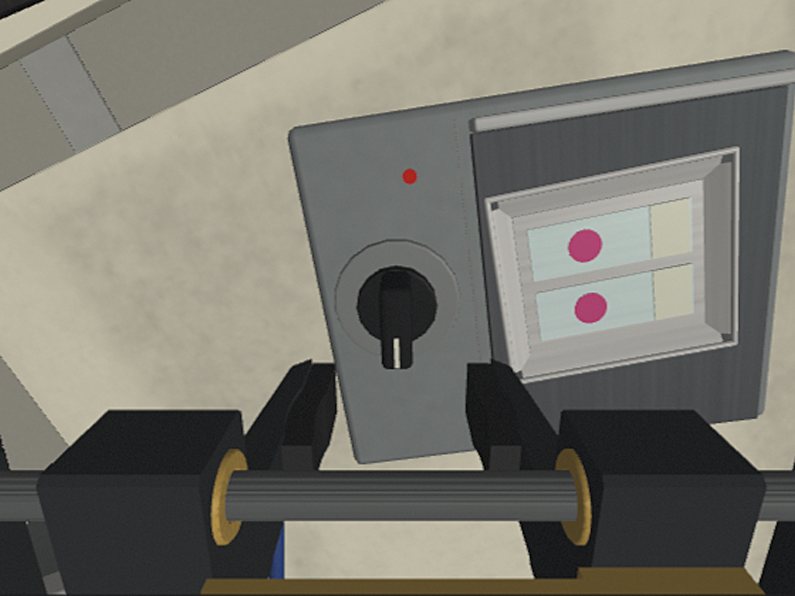

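The bar runs straight down the image at column 397, midway between the fingers (335 and 467), so the grasp is lined up. Descending and gripping.

Emit:
{"name": "carry_out", "arguments": {"moves": [{"x":0,"y":13,"z":0,"wx":0,"wy":0,"wz":0},{"x":0,"y":13,"z":0,"wx":0,"wy":0,"wz":0},{"x":0,"y":13,"z":0,"wx":0,"wy":0,"wz":0},{"x":0,"y":13,"z":0,"wx":0,"wy":0,"wz":0},{"x":0,"y":13,"z":0,"wx":0,"wy":0,"wz":0},{"x":0,"y":10,"z":0,"wx":0,"wy":0,"wz":0},{"x":0,"y":0,"z":0,"wx":0,"wy":0,"wz":0}]}}

```text
clock: 3.88
eef_pos: [0.4598, 0.2771, 0.0449]
orientation: [0.693, -0.143, 0.143, -0.692]
wrist_force: [0.4, -0.3, -0.3]
finger_gap: 0.0398
```

Emit:
{"name": "carry_out", "arguments": {"moves": [{"x":0,"y":0,"z":0,"wx":0,"wy":0,"wz":0},{"x":0,"y":0,"z":0,"wx":0,"wy":0,"wz":0},{"x":0,"y":0,"z":0,"wx":0,"wy":0,"wz":0},{"x":0,"y":0,"z":0,"wx":0,"wy":0,"wz":0}], "jaw": 255, "force": 30}}

```text
clock: 4.22
eef_pos: [0.4596, 0.2782, 0.0457]
orientation: [-0.692, 0.143, -0.143, 0.693]
wrist_force: [-19.1, 13.4, 13.5]
finger_gap: 0.0156
```

Run:
```python
from h import *
o=observe(); print(o["eef_pos"],o["finger_gap"],o["wrist_force"],o["torque"])
```

```text
[0.45961152 0.27823603 0.0457473 ] 0.015573171287056119 [-19.08240202  13.44671796  13.46335635] [ 2.05190886  3.10459548 -0.05376555]
```

Emit:
{"name": "carry_out", "arguments": {"moves": [{"x":-1,"y":0,"z":0,"wx":0,"wy":0,"wz":0},{"x":0,"y":0,"z":0,"wx":0,"wy":0,"wz":0},{"x":0,"y":0,"z":0,"wx":0,"wy":0,"wz":0}]}}

```text
clock: 4.47
eef_pos: [0.4586, 0.2787, 0.0458]
orientation: [-0.692, 0.143, -0.143, 0.693]
wrist_force: [-4.5, 2.0, 6.0]
finger_gap: 0.0139
```

Emit:
{"name": "carry_out", "arguments": {"moves": [{"x":0,"y":0,"z":0,"wx":0,"wy":0.08,"wz":0},{"x":0,"y":0,"z":0,"wx":0,"wy":0.09,"wz":0},{"x":0,"y":0,"z":0,"wx":0,"wy":0.09,"wz":0},{"x":0,"y":0,"z":0,"wx":0,"wy":0.09,"wz":0},{"x":0,"y":0,"z":0,"wx":0,"wy":0.09,"wz":0},{"x":0,"y":0,"z":0,"wx":0,"wy":0.09,"wz":0}]}}

```text
clock: 4.97
eef_pos: [0.4591, 0.2784, 0.0458]
orientation: [-0.63, 0.32, -0.321, 0.63]
wrist_force: [-2.4, -0.6, 5.0]
finger_gap: 0.0137
```

Run:
```python
from h import *
o=observe(); print(o["eef_pos"],o["finger_gap"],o["wrist_force"],o["torque"]); plan(o["eef_pos"],yaw=-84.5)
```

```text
[0.45906615 0.27839521 0.04579356] 0.013653632949443708 [-2.40903325 -0.57443026  4.9806732 ] [-0.02740075  0.33192849 -0.03963076]
yaw0 -53.9 d -30.6 n=5 rows x 0.00 y 0.00 z 0.00 wx -0.0001 wy 0.1068 wz -0.0000
```

Emit:
{"name": "carry_out", "arguments": {"moves": [{"x":0,"y":0,"z":0,"wx":0,"wy":0.09,"wz":0},{"x":0,"y":0,"z":0,"wx":0,"wy":0.09,"wz":0},{"x":0,"y":0,"z":0,"wx":0,"wy":0.09,"wz":0},{"x":0,"y":0,"z":0,"wx":0,"wy":0.09,"wz":0},{"x":0,"y":0,"z":0,"wx":0,"wy":0.09,"wz":0},{"x":0,"y":0,"z":0,"wx":0,"wy":0.08,"wz":0},{"x":0,"y":0,"z":0,"wx":0,"wy":0,"wz":0},{"x":0,"y":0,"z":0,"wx":0,"wy":0,"wz":0}]}}

```text
clock: 5.63
eef_pos: [0.4593, 0.2779, 0.0458]
orientation: [-0.525, 0.473, -0.474, 0.525]
wrist_force: [-2.5, -3.7, 4.7]
finger_gap: 0.0139
```

Run:
```python
from h import *
o=observe(); print(o["eef_pos"],o["finger_gap"],o["wrist_force"],o["torque"]); plan(o["eef_pos"],yaw=-83.4)
```

```text
[0.45926551 0.27788545 0.04578555] 0.013917786221267627 [-2.48426323 -3.6708741   4.69524502] [-0.55268916  0.29298768  0.11171268]
yaw0 -84.0 d 0.6 n=1 rows x 0.00 y 0.00 z 0.00 wx -0.0006 wy -0.0111 wz 0.0006
```

Emit:
{"name": "carry_out", "arguments": {"moves": [{"x":0,"y":0,"z":0,"wx":0,"wy":0,"wz":0},{"x":0,"y":0,"z":0,"wx":0,"wy":0,"wz":0},{"x":0,"y":0,"z":0,"wx":0,"wy":0,"wz":0},{"x":0,"y":0,"z":0,"wx":0,"wy":0,"wz":0},{"x":0,"y":-20,"z":0,"wx":0,"wy":0,"wz":0},{"x":0,"y":-30,"z":0,"wx":0,"wy":0,"wz":0},{"x":0,"y":-30,"z":0,"wx":0,"wy":0,"wz":0},{"x":0,"y":-30,"z":0,"wx":0,"wy":0,"wz":0},{"x":0,"y":0,"z":0,"wx":0,"wy":0,"wz":0}], "jaw": 110}}

```text
clock: 6.38
eef_pos: [0.4612, 0.279, 0.1604]
orientation: [-0.522, 0.472, -0.475, 0.528]
wrist_force: [-0.3, 0.3, 1.0]
finger_gap: 0.0505
```

Run:
```python
from h import *
import pickle
o=observe(); print(o["eef_pos"],o["finger_gap"],o["wrist_force"]); 
f=grab_frame("wrist"); save(f,"k3.png",s=1.42); pickle.dump(f,open("k3.pkl","wb"))
a=plan((.4518,-.0124,.15),yaw=-82.7,o=o); plan((.4518,-.0124,.036),yaw=-82.7,o=a,n=5)
# pointer
im=f["frame"]; p=proj(f,[(.4597,.2775,.066)])[0]; print(p)
x,y=p.astype(int); sub=im[max(y-45,0):y+45,max(x-45,0):x+45].astype(int); m=(sub.min(2)>140)
ys,xs=np.nonzero(m); print(len(xs)); 
if len(xs):
  w=unproj(f,np.c_[xs+max(x-45,0),ys+max(y-45,0)],.066)[:,:2]; w=w[np.linalg.norm(w-[.4597,.2775],axis=1)<.022]; d=w.mean(0)-[.4597,.2775]; print(len(w),d,np.degrees(np.arctan2(d[1],d[0])))
```

```text
[0.46116134 0.27899881 0.1604343 ] 0.050464664560121004 [-0.34203186  0.31246267  1.01101179]
yaw0 -84.0 d 1.3 n=9 rows x 32.05 y 1.10 z -4.74 wx -0.0010 wy -0.0026 wz -0.0002
yaw0 -82.7 d -0.0 n=5 rows x 0.00 y 22.80 z 0.00 wx 0.0000 wy 0.0000 wz 0.0000
[283.67558882 213.97167459]
732
35 [-0.01288866 -0.00125334] -174.44579919811406
```

The pointer has turned about 70° clockwise (1.2 rad), so the knob is off. Now to the lifter.

Emit:
{"name": "carry_out", "arguments": {"moves": [{"x":32,"y":1.1,"z":-4.7,"wx":-0.001,"wy":-0.0026,"wz":0},{"x":32,"y":1.1,"z":-4.7,"wx":-0.001,"wy":-0.0026,"wz":0},{"x":32,"y":1.1,"z":-4.7,"wx":-0.001,"wy":-0.0026,"wz":0},{"x":32,"y":1.1,"z":-4.7,"wx":-0.001,"wy":-0.0026,"wz":0},{"x":32,"y":1.1,"z":-4.7,"wx":-0.001,"wy":-0.0026,"wz":0},{"x":32,"y":1.1,"z":-4.7,"wx":-0.001,"wy":-0.0026,"wz":0},{"x":32,"y":1.1,"z":-4.7,"wx":-0.001,"wy":-0.0026,"wz":0},{"x":32,"y":1.1,"z":-4.7,"wx":-0.001,"wy":-0.0026,"wz":0},{"x":32,"y":1.1,"z":-4.7,"wx":-0.001,"wy":-0.0026,"wz":0},{"x":0,"y":0,"z":0,"wx":0,"wy":0,"wz":0}], "jaw": 60}}

```text
clock: 7.27
eef_pos: [0.4493, -0.0167, 0.1439]
orientation: [0.533, -0.471, 0.466, -0.527]
wrist_force: [-0.1, 0.3, -0.2]
finger_gap: 0.0671
```

```bash
cat >> h.py <<'E'
def blade(f,q,z=.001):
    """refine lifter pose (x,y,yaw) from dark blade pixels lying 40..150 mm ahead of grip"""
    g=cv2.cvtColor(f["frame"],cv2.COLOR_RGB2GRAY); vv,uu=np.mgrid[0:420,0:560]
    W=unproj(f,np.c_[uu.ravel(),vv.ravel()],z)[:,:2]
    for _ in range(4):
        c,n=np.cos(q[2]),np.sin(q[2]); L=(W-q[:2])@np.array([[c,-n],[n,c]])
        m=(g.ravel()<95)&(abs(L[:,1])<.03)&(L[:,0]>.055)&(L[:,0]<.165)
        P=L[m]; k=P[:,0]<.135; b=np.polyfit(P[k,0],P[k,1],1)
        tip=np.percentile(P[:,0],99.7)+.0003; ww=np.percentile(P[k,1],98)-np.percentile(P[k,1],2)
        q=np.array([q[0]+c*(tip-.145)-n*b[1],q[1]+n*(tip-.145)+c*b[1],q[2]+np.arctan(b[0])])
    print("blade",q.round(4),np.degrees(q[2]).round(2),"width",ww.round(4),m.sum()); return q
E
python3 - <<'E'
from h import *
import pickle
o=observe(); print(o["eef_pos"],o["finger_gap"],o["wrist_force"]); 
f=grab_frame("wrist"); save(f,"l3.png",s=1.42); pickle.dump(f,open("l3.pkl","wb"))
print(proj(f,tf((.4518,-.0124,.1278),[(145,21,1),(145,-21,1),(50,21,1),(50,-21,1)])))
q=blade(f,np.array([.4518,-.0124,.1278]))
a=plan((q[0],q[1],.036),yaw=np.degrees(q[2])-90,n=6)
E
```

```text
[ 0.44929757 -0.01673779  0.14393365] 0.06707774024139723 [-0.08587272  0.26800137 -0.18865665]
[[246.64113385  -2.88148216]
 [303.93779159  -3.13928969]
 [250.92720645 129.23632156]
 [302.03947295 129.02681406]]
blade [ 0.45   -0.0112  0.1208] 6.92 width 0.04 6729
yaw0 -82.9 d -0.1 n=6 rows x -0.54 y 18.00 z 0.31 wx 0.0018 wy 0.0004 wz -0.0001
```

Run:
```python
from h import *
plan((.4515,-.0112,.036),yaw=6.95-90,n=6)
```

```text
yaw0 -82.9 d -0.1 n=6 rows x -0.52 y 18.00 z 0.55 wx 0.0018 wy 0.0003 wz -0.0001
```

Emit:
{"name": "carry_out", "arguments": {"moves": [{"x":-0.5,"y":18,"z":0.6,"wx":0.0018,"wy":0,"wz":0},{"x":-0.5,"y":18,"z":0.6,"wx":0.0018,"wy":0,"wz":0},{"x":-0.5,"y":18,"z":0.6,"wx":0.0018,"wy":0,"wz":0},{"x":-0.5,"y":18,"z":0.6,"wx":0.0018,"wy":0,"wz":0},{"x":-0.5,"y":18,"z":0.6,"wx":0.0018,"wy":0,"wz":0},{"x":-0.5,"y":18,"z":0.6,"wx":0.0018,"wy":0,"wz":0},{"x":0,"y":0,"z":0,"wx":0,"wy":0,"wz":0},{"x":0,"y":0,"z":0,"wx":0,"wy":0,"wz":0}]}}

```text
clock: 7.98
eef_pos: [0.4518, -0.0084, 0.0366]
orientation: [-0.531, 0.467, -0.466, 0.531]
wrist_force: [-0.3, 1.1, 0.5]
finger_gap: 0.0676
```

Run:
```python
from h import *
o=observe(); print(o["eef_pos"],o["wrist_force"]); plan((.4515,-.0112,.036),yaw=-83.05,n=1)
```

```text
[ 0.45184482 -0.00844661  0.03657395] [-0.25351471  1.05237722  0.53870679]
yaw0 -82.7 d -0.4 n=1 rows x 2.69 y 0.57 z -0.69 wx 0.0006 wy 0.0068 wz -0.0013
```

Emit:
{"name": "carry_out", "arguments": {"moves": [{"x":2.5,"y":0.6,"z":-0.5,"wx":0,"wy":0.005,"wz":0},{"x":0,"y":0,"z":0,"wx":0,"wy":0,"wz":0}]}}

```text
clock: 8.15
eef_pos: [0.4528, -0.0121, 0.0374]
orientation: [-0.529, 0.468, -0.469, 0.53]
wrist_force: [0.2, 0.4, 0.1]
finger_gap: 0.0673
```

Emit:
{"name": "carry_out", "arguments": {"moves": [{"x":0,"y":0,"z":0,"wx":0,"wy":0,"wz":0},{"x":0,"y":0,"z":0,"wx":0,"wy":0,"wz":0},{"x":0,"y":0,"z":0,"wx":0,"wy":0,"wz":0},{"x":0,"y":0,"z":0,"wx":0,"wy":0,"wz":0},{"x":0,"y":0,"z":0,"wx":0,"wy":0,"wz":0},{"x":0,"y":0,"z":0,"wx":0,"wy":0,"wz":0},{"x":0,"y":0,"z":0,"wx":0,"wy":0,"wz":0}], "jaw": 255, "force": 60}}

```text
clock: 8.73
eef_pos: [0.4523, -0.012, 0.0366]
orientation: [-0.529, 0.468, -0.469, 0.53]
wrist_force: [0.1, 0.2, -1.2]
finger_gap: 0.023
```

Run:
```python
from h import *
import pickle
o=observe(); print(o["eef_pos"],o["finger_gap"],o["wrist_force"],o["torque"]); M=R.from_quat(o["orientation"]).as_matrix(); print(M.round(4)); 
f=grab_frame("wrist"); pickle.dump(f,open("l4.pkl","wb"))
T=grab_frame("top"); pickle.dump(T,open("t4.pkl","wb"))
plan(o["eef_pos"],n=1)
```

```text
[ 0.45232038 -0.0119695   0.0365675 ] 0.02295465359251353 [ 0.13015165  0.16611512 -1.17186733] [-0.01338154  0.00244607  0.0150204 ]
[[ 1.218e-01  1.700e-03  9.925e-01]
 [-9.925e-01  4.000e-04  1.218e-01]
 [-2.000e-04 -1.000e+00  1.800e-03]]
yaw0 -83.0 d 0.0 n=1 rows x 0.02 y -0.01 z 0.01 wx -0.0017 wy -0.0000 wz -0.0002
```

Emit:
{"name": "carry_out", "arguments": {"moves": [{"x":0,"y":0,"z":0,"wx":0,"wy":0,"wz":0},{"x":0,"y":0,"z":0,"wx":0,"wy":0,"wz":0},{"x":0,"y":0,"z":0,"wx":0,"wy":0,"wz":0},{"x":0,"y":0,"z":0,"wx":0,"wy":0,"wz":0},{"x":0,"y":0,"z":0,"wx":0,"wy":0,"wz":0}]}}

```text
clock: 9.25
eef_pos: [0.4523, -0.012, 0.0365]
orientation: [-0.529, 0.468, -0.469, 0.53]
wrist_force: [0.5, 0.2, -0.9]
finger_gap: 0.0157
```

Emit:
{"name": "carry_out", "arguments": {"moves": [{"x":0,"y":-6,"z":0,"wx":0,"wy":0,"wz":0},{"x":0,"y":-15,"z":0,"wx":0,"wy":0,"wz":0},{"x":0,"y":-25,"z":0,"wx":0,"wy":0,"wz":0},{"x":0,"y":-25,"z":0,"wx":0,"wy":0,"wz":0},{"x":0,"y":0,"z":0,"wx":0,"wy":0,"wz":0}]}}

```text
clock: 9.67
eef_pos: [0.4542, -0.0125, 0.1116]
orientation: [-0.528, 0.466, -0.471, 0.531]
wrist_force: [0.4, 0.4, 0.5]
finger_gap: 0.0154
```

Run:
```python
from h import *
import pickle
np.set_printoptions(precision=4,suppress=True)
o=observe(); print(o["eef_pos"],o["finger_gap"],o["wrist_force"],o["torque"]); 
f=grab_frame("wrist"); pickle.dump(f,open("l5.pkl","wb"))
hp=(.5711,.2478,np.radians(75.31))
t=tf(hp,(-210,9.6,0))[0]; print(t)
plan((t[0],t[1],o["eef_pos"][2]),yaw=75.3-90)
```

```text
[ 0.4542 -0.0125  0.1116] 0.015358254137102349 [0.4355 0.3874 0.4728] [-0.0047 -0.0279 -0.003 ]
[0.5086 0.0471 0.    ]
yaw0 -83.0 d 68.3 n=11 rows x -1.22 y -0.18 z 7.73 wx -0.0004 wy -0.1084 wz 0.0005
```

Run:
```python
from h import *
import pickle
f4=pickle.load(open("l4.pkl","rb"));f=pickle.load(open("l5.pkl","rb"))
for g in(f4,f):
    m=cv2.cvtColor(g["frame"],cv2.COLOR_RGB2GRAY)[60]; r=np.nonzero(m[200:350]<95)[0]; print(r.min()+200,r.max()+200,len(r), g["frame"][40,280],g["frame"][150,280])
    m=cv2.cvtColor(g["frame"],cv2.COLOR_RGB2GRAY)[:,275]; print(np.round(m[0:200:12]))
```

```text
237 322 86 [67 67 69] [65 68 67]
[71 75 72 71 71 71 70 70 69 69 69 70 68 69 69 69 67]
238 322 85 [69 69 70] [65 66 68]
[73 73 72 70 70 70 71 69 69 70 69 67 69 67 68 65 67]
```

Emit:
{"name": "carry_out", "arguments": {"moves": [{"x":-1.2,"y":-0.2,"z":7.7,"wx":0,"wy":-0.1084,"wz":0},{"x":-1.2,"y":-0.2,"z":7.7,"wx":0,"wy":-0.1084,"wz":0},{"x":-1.2,"y":-0.2,"z":7.7,"wx":0,"wy":-0.1084,"wz":0},{"x":-1.2,"y":-0.2,"z":7.7,"wx":0,"wy":-0.1084,"wz":0},{"x":-1.2,"y":-0.2,"z":7.7,"wx":0,"wy":-0.1084,"wz":0},{"x":-1.2,"y":-0.2,"z":7.7,"wx":0,"wy":-0.1084,"wz":0},{"x":-1.2,"y":-0.2,"z":7.7,"wx":0,"wy":-0.1084,"wz":0},{"x":-1.2,"y":-0.2,"z":7.7,"wx":0,"wy":-0.1084,"wz":0},{"x":-1.2,"y":-0.2,"z":7.7,"wx":0,"wy":-0.1084,"wz":0}]}}

```text
clock: 10.47
eef_pos: [0.5029, 0.0323, 0.1081]
orientation: [-0.688, 0.164, -0.164, 0.688]
wrist_force: [-0.0, -0.5, -1.1]
finger_gap: 0.0156
```

Emit:
{"name": "carry_out", "arguments": {"moves": [{"x":-1.2,"y":-0.2,"z":7.7,"wx":0,"wy":-0.1084,"wz":0},{"x":-1.2,"y":-0.2,"z":7.7,"wx":0,"wy":-0.1084,"wz":0},{"x":0,"y":0,"z":0,"wx":0,"wy":0,"wz":0},{"x":0,"y":0,"z":0,"wx":0,"wy":0,"wz":0},{"x":0,"y":0,"z":0,"wx":0,"wy":0,"wz":0}]}}

```text
clock: 10.88
eef_pos: [0.507, 0.0467, 0.1092]
orientation: [-0.701, 0.091, -0.092, 0.701]
wrist_force: [0.7, 0.3, -1.0]
finger_gap: 0.016
```

Run:
```python
from h import *
import pickle
np.set_printoptions(precision=4,suppress=True)
o=observe(); print(o["eef_pos"],o["finger_gap"],o["wrist_force"],o["torque"]); 
f=grab_frame("wrist"); pickle.dump(f,open("i1.pkl","wb")); save(f,"i1.png",s=1.42)
hp=(.5711,.2478,np.radians(75.31))
t=tf(hp,(-210,9.6,0))[0]
plan((t[0],t[1],.0725),yaw=75.3-90)
```

```text
[0.507  0.0467 0.1092] 0.0159743896370316 [ 0.6627  0.3267 -0.9719] [-0.0229 -0.0737  0.0195]
yaw0 -14.8 d 0.1 n=2 rows x 0.64 y 18.46 z 0.41 wx -0.0003 wy -0.0013 wz 0.0004
```

View pics/i1.png

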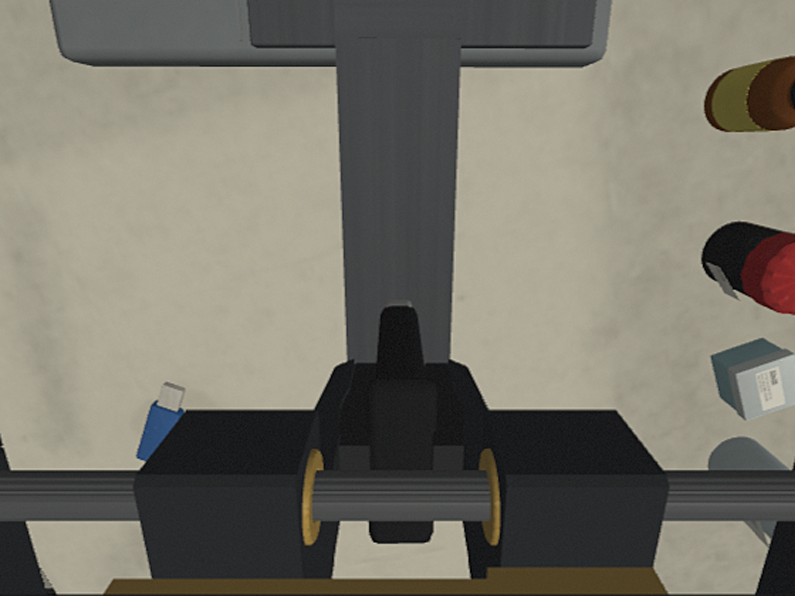

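The lifter is held straight: the blade is centred on column 400 and points at the platen. Lowering it to just above the platen.

Emit:
{"name": "carry_out", "arguments": {"moves": [{"x":0.6,"y":18,"z":0.4,"wx":0,"wy":-0.0013,"wz":0},{"x":0.6,"y":18,"z":0.4,"wx":0,"wy":0,"wz":0},{"x":0,"y":0,"z":0,"wx":0,"wy":0,"wz":0},{"x":0,"y":0,"z":0,"wx":0,"wy":0,"wz":0},{"x":0,"y":0,"z":0,"wx":0,"wy":0,"wz":0}]}}

```text
clock: 11.35
eef_pos: [0.5092, 0.0472, 0.0747]
orientation: [-0.701, 0.089, -0.091, 0.702]
wrist_force: [0.8, 0.3, 0.2]
finger_gap: 0.0154
```

```bash
cat >> h.py <<'E'
def dots(name,z=.039):
    f=grab_frame(name); im=f["frame"].astype(int); m=((im[:,:,0]-im[:,:,1]>45)&(im[:,:,2]-im[:,:,1]>15)).astype(np.uint8)
    n,_,st,c=cv2.connectedComponentsWithStats(m)
    for i in range(1,n):
        if st[i,4]>6: print(name,"dot",unproj(f,c[i],z)[0,:2].round(4),st[i,4])
    return f
def st():
    o=observe(); print("clk %.2f"%o["clock"],o["eef_pos"].round(4),"gap %.4f"%o["finger_gap"],"F",o["wrist_force"].round(2),"T",o["torque"].round(2)); return o
E
python3 - <<'E'
from h import *
st(); dots("top"); dots("scene")
hp=(.5711,.2478,np.radians(75.31)); print(tf(hp,(-210,9.6,0))[0]); plan((*tf(hp,(-210,9.6,0))[0][:2],.0706),yaw=-14.7,n=1)
E
```

```text
clk 11.35 [0.5092 0.0472 0.0747] gap 0.0154 F [0.76 0.27 0.17] T [-0.03 -0.03  0.02]
top dot [0.5497 0.2687] 32
top dot [0.543  0.2376] 33
scene dot [0.547  0.2377] 25
scene dot [0.5538 0.269 ] 26
[0.50856009 0.04709893 0.        ]
yaw0 -14.6 d -0.1 n=1 rows x -0.68 y 4.27 z -0.38 wx -0.0010 wy 0.0011 wz 0.0033
```

Emit:
{"name": "carry_out", "arguments": {"moves": [{"x":-0.5,"y":3,"z":0,"wx":0,"wy":0,"wz":0.003},{"x":0,"y":0,"z":0,"wx":0,"wy":0,"wz":0},{"x":0,"y":0,"z":0,"wx":0,"wy":0,"wz":0}]}}

```text
clock: 11.7
eef_pos: [0.5083, 0.0476, 0.071]
orientation: [-0.701, 0.09, -0.09, 0.702]
wrist_force: [-0.5, 0.6, -1.6]
finger_gap: 0.0157
```

Emit:
{"name": "carry_out", "arguments": {"moves": [{"x":0,"y":1,"z":0,"wx":0,"wy":0,"wz":0},{"x":0,"y":0,"z":0,"wx":0,"wy":0,"wz":0},{"x":0,"y":0,"z":0,"wx":0,"wy":0,"wz":0}]}}

```text
clock: 11.95
eef_pos: [0.5084, 0.0476, 0.0699]
orientation: [-0.701, 0.09, -0.089, 0.702]
wrist_force: [0.6, -1.0, -1.3]
finger_gap: 0.0158
```

Emit:
{"name": "carry_out", "arguments": {"moves": [{"x":0,"y":0.7,"z":0,"wx":0,"wy":0,"wz":0},{"x":0,"y":0,"z":0,"wx":0,"wy":0,"wz":0},{"x":0,"y":0,"z":0,"wx":0,"wy":0,"wz":0}]}}

```text
clock: 12.2
eef_pos: [0.5084, 0.0476, 0.0692]
orientation: [-0.701, 0.09, -0.089, 0.702]
wrist_force: [-0.4, 0.2, -0.5]
finger_gap: 0.0155
```

Run:
```python
from h import *
st()
```

```text
clk 12.20 [0.5084 0.0476 0.0692] gap 0.0155 F [-0.38  0.15 -0.52] T [-0.06 -0.1  -0.01]
```

Emit:
{"name": "carry_out", "arguments": {"moves": [{"x":0,"y":0.7,"z":0,"wx":0,"wy":0,"wz":0},{"x":0,"y":0,"z":0,"wx":0,"wy":0,"wz":0},{"x":0,"y":0,"z":0,"wx":0,"wy":0,"wz":0}]}}

```text
clock: 12.45
eef_pos: [0.5084, 0.0476, 0.0685]
orientation: [-0.701, 0.09, -0.089, 0.702]
wrist_force: [-0.9, 0.7, 0.1]
finger_gap: 0.016
```

Run:
```python
from h import *
st()
```

```text
clk 12.45 [0.5084 0.0476 0.0685] gap 0.0160 F [-0.9   0.75  0.09] T [ 0.02 -0.13 -0.04]
```

Emit:
{"name": "carry_out", "arguments": {"moves": [{"x":0,"y":0.7,"z":0,"wx":0,"wy":0,"wz":0},{"x":0,"y":0,"z":0,"wx":0,"wy":0,"wz":0},{"x":0,"y":0,"z":0,"wx":0,"wy":0,"wz":0}]}}

```text
clock: 12.7
eef_pos: [0.5084, 0.0475, 0.0679]
orientation: [-0.701, 0.09, -0.089, 0.702]
wrist_force: [-1.5, -1.6, 1.6]
finger_gap: 0.0154
```

Run:
```python
from h import *
o=st(); print(R.from_quat(o["orientation"]).as_matrix().round(4))
f=grab_frame("wrist"); save(f,"i2.png",s=1.42)
```

```text
clk 12.70 [0.5084 0.0475 0.0679] gap 0.0154 F [-1.51 -1.64  1.61] T [-0.22 -0.07 -0.04]
[[ 9.677e-01 -1.000e-03  2.522e-01]
 [-2.522e-01  9.000e-04  9.677e-01]
 [-1.200e-03 -1.000e+00  6.000e-04]]
```

```bash
cat >> h.py <<'E'
def avg(n=6):
    F=[];T=[];Z=[]
    for _ in range(n):
        o=observe(); F.append(o["wrist_force"]);T.append(o["torque"]);Z.append(o["eef_pos"]); grab_frame("wrist")
    print("F",np.mean(F,0).round(2),"T",np.mean(T,0).round(3),"p",np.mean(Z,0).round(4))
E
python3 -c "
from h import *
avg()"
```

```text
F [-0.86 -2.75  0.59] T [-0.297  0.017 -0.005] p [0.5084 0.0475 0.0679]
```

Emit:
{"name": "carry_out", "arguments": {"moves": [{"x":0,"y":0.7,"z":0,"wx":0,"wy":0,"wz":0},{"x":0,"y":0,"z":0,"wx":0,"wy":0,"wz":0},{"x":0,"y":0,"z":0,"wx":0,"wy":0,"wz":0}]}}

```text
clock: 13.3
eef_pos: [0.5084, 0.0473, 0.0672]
orientation: [-0.701, 0.09, -0.09, 0.702]
wrist_force: [-1.8, -4.2, 2.6]
finger_gap: 0.016
```

```bash
python3 -c "
from h import *
avg()"
```

```text
F [-1.68 -5.    2.58] T [-0.615  0.115  0.014] p [0.5084 0.0473 0.0672]
```

Run:
```python
from h import *
f=grab_frame("scene"); t=grab_frame("top"); w=grab_frame("wrist")
a=cv2.resize(f["frame"][215:345,150:350],(800,520)[:2] and (600,390),interpolation=2)
b=cv2.resize(w["frame"][:90,130:430],(600,180),interpolation=2)
cv2.imwrite("pics/i3.png",np.vstack([a,b])[:,:,::-1])
p=lambda L:(proj(f,tf((.5711,.2478,np.radians(75.31)),L))-[150,215])*3
print(p([(-95,70,34),(-95,-70,34),(-65,30.6,36),(-65,-11,36)]))
```

```text
[[391.0742955  166.26528995]
 [257.34165469  88.95301719]
 [318.87500231 157.84770235]
 [278.70358284 133.67988338]]
```

View pics/i3.png

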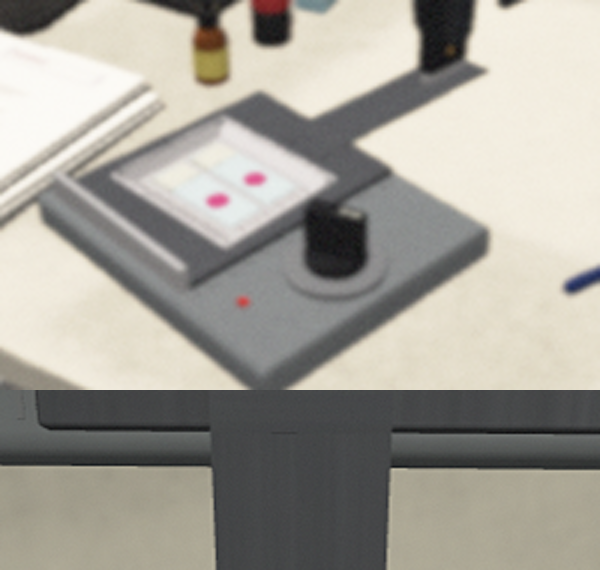

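The blade lies over the platen, lined up with the tray, and the dots haven't moved. Next, checking whether the lifter slipped in the grip by comparing blade edges before and after the grasp.

Run:
```python
from h import *
import pickle
np.set_printoptions(precision=2,suppress=True,linewidth=150)
fs=[pickle.load(open(n,"rb")) for n in("l4.pkl","l5.pkl","i1.pkl")]+[grab_frame("wrist")]
def edge(g,r,c0,c1):
    s=cv2.GaussianBlur(np.float32(g),(3,3),0)[r-2:r+3,c0:c1].mean(0); d=np.abs(np.gradient(s)); i=d.argmax(); w=d[max(i-2,0):i+3]; return c0+max(i-2,0)+(w*np.arange(len(w))).sum()/w.sum()
for f in fs:
    g=cv2.cvtColor(f["frame"],cv2.COLOR_RGB2GRAY)
    print([np.round(edge(g,r,295,345)-edge(g,r,215,265),1) for r in(60,80,100,120,140,160,180,200,220,235)],[np.round(edge(g,r,295,345)+edge(g,r,215,265),1)/2 for r in(60,120,180,220)])
    s=g[195:235,282]; print(s)
```

```text
[np.float64(86.3), np.float64(84.7), np.float64(83.3), np.float64(82.0), np.float64(80.5), np.float64(79.0), np.float64(77.5), np.float64(76.1), np.float64(74.7), np.float64(73.7)] [np.float64(279.6), np.float64(279.7), np.float64(279.7), np.float64(279.75)]
[ 65  68  65  66  64  66  62  63  65  65  65  67  65  64  62  79 106 110 115 105  40  21  19  26  29  26  28  25  23  26  23  22  25  21  23  29  27
  29  30  26]
[np.float64(86.3), np.float64(84.9), np.float64(83.5), np.float64(82.0), np.float64(80.6), np.float64(79.2), np.float64(77.7), np.float64(76.3), np.float64(75.0), np.float64(73.8)] [np.float64(280.05), np.float64(280.15), np.float64(280.15), np.float64(280.2)]
[ 63  64  65  66  64  63  63  64  64  65  64  66  64  63  62  69 103 109 108 123  46  20  22  28  26  26  24  21  28  26  24  28  25  22  26  21  26
  25  28  24]
[np.float64(86.3), np.float64(84.9), np.float64(83.5), np.float64(81.9), np.float64(80.6), np.float64(79.2), np.float64(77.7), np.float64(76.2), np.float64(74.9), np.float64(73.7)] [np.float64(280.0), np.float64(280.05), np.float64(280.1), np.float64(280.15)]
[70 69 66 67 68 71 69 67 69 69 69 69 69 68 68 64 75 79 79 87 51 24 23 22 24 22 19 22 19 23 20 24 26 19 18 20 13 23 18 15]
[np.float64(87.5), np.float64(85.8), np.float64(84.3), np.float64(82.9), np.float64(81.3), np.float64(79.6), np.float64(78.0), np.float64(76.6), np.float64(75.1), np.float64(73.9)] [np.float64(280.05), np.float64(280.15), np.float64(280.2), np.float64(280.2)]
[ 66  66  67  67  68  67  67  67  68  65  66  66  67  73  75  75  80 100  38  10  22  23  21  24  22  25  22  21  23  21  19  25  19  20  21  20  20
  18  23  24]
```

Emit:
{"name": "carry_out", "arguments": {"moves": [{"x":0,"y":-3.5,"z":0,"wx":0,"wy":0,"wz":0},{"x":0,"y":0,"z":0,"wx":0,"wy":0,"wz":0},{"x":0,"y":0,"z":0,"wx":0,"wy":0,"wz":0}]}}

```text
clock: 14.05
eef_pos: [0.5083, 0.0479, 0.0706]
orientation: [-0.701, 0.09, -0.089, 0.702]
wrist_force: [-0.6, 0.8, -1.3]
finger_gap: 0.0158
```

```bash
cat >> h.py <<'E'
def edge(g,r,c0,c1):
    s=cv2.GaussianBlur(np.float32(g),(3,3),0)[r-2:r+3,c0:c1].mean(0); d=np.abs(np.gradient(s)); i=d.argmax(); w=d[max(i-2,0):i+3]; return c0+max(i-2,0)+(w*np.arange(len(w))).sum()/w.sum()
def pitch(f=None):
    """tip-up pitch (deg) of held blade vs tool, against widths when it stood flat"""
    f=f or grab_frame("wrist"); g=cv2.cvtColor(f["frame"],cv2.COLOR_RGB2GRAY); rows=(60,80,100,120,140,160,180,200,220)
    w0=np.array([86.3,84.85,83.45,82,80.6,79.15,77.65,76.25,74.9])
    w=np.array([edge(g,r,295,345)-edge(g,r,215,265) for r in rows]); d=(343*42/w0-343*42/w)
    print("rise mm by row",d.round(2),"ratio",np.round((w/w0-1)*100,2))
E
python3 - <<'E'
from h import *
pitch(); avg(4)
E
```

```text
rise mm by row [ 0.06  0.23  0.09  0.1   0.06 -0.01  0.09  0.01  0.17] ratio [ 0.04  0.13  0.05  0.06  0.04 -0.    0.05  0.    0.09]
F [ 0.05 -0.24 -1.19] T [-0.007 -0.112 -0.007] p [0.5082 0.0478 0.0705]
```

Emit:
{"name": "carry_out", "arguments": {"moves": [{"x":0,"y":0.6,"z":6,"wx":0,"wy":0,"wz":0},{"x":0,"y":0,"z":6,"wx":0,"wy":0,"wz":0},{"x":0,"y":0,"z":6,"wx":0,"wy":0,"wz":0},{"x":0,"y":0,"z":6,"wx":0,"wy":0,"wz":0},{"x":0,"y":0,"z":6,"wx":0,"wy":0,"wz":0},{"x":0,"y":0,"z":6,"wx":0,"wy":0,"wz":0},{"x":0,"y":0,"z":6,"wx":0,"wy":0,"wz":0},{"x":0,"y":0,"z":6,"wx":0,"wy":0,"wz":0},{"x":0,"y":0,"z":0,"wx":0,"wy":0,"wz":0}]}}

```text
clock: 15.05
eef_pos: [0.5207, 0.0951, 0.0701]
orientation: [-0.701, 0.09, -0.089, 0.702]
wrist_force: [0.4, -0.6, -0.7]
finger_gap: 0.0157
```

Run:
```python
from h import *
pitch(); dots("top"); dots("scene"); avg(3)
```

```text
rise mm by row [-67.89 -70.81  35.54  21.34   0.23   0.3    0.56   0.43  -0.17] ratio [-28.91 -29.43  25.92  13.83   0.13   0.16   0.3    0.23  -0.09]
top dot [0.559  0.2882] 30
top dot [0.5502 0.2576] 32
scene dot [0.5545 0.258 ] 27
scene dot [0.5631 0.2886] 29
F [ 0.27  0.3  -0.98] T [ 0.014 -0.102 -0.026] p [0.5203 0.0941 0.0699]
```

Emit:
{"name": "carry_out", "arguments": {"moves": [{"x":0,"y":0,"z":5,"wx":0,"wy":0,"wz":0},{"x":0,"y":0,"z":5,"wx":0,"wy":0,"wz":0},{"x":0,"y":0,"z":5,"wx":0,"wy":0,"wz":0},{"x":0,"y":0,"z":5,"wx":0,"wy":0,"wz":0},{"x":0,"y":0,"z":0,"wx":0,"wy":0,"wz":0}]}}

```text
clock: 15.77
eef_pos: [0.5258, 0.1144, 0.0702]
orientation: [-0.701, 0.09, -0.089, 0.702]
wrist_force: [0.9, -0.3, 0.2]
finger_gap: 0.0154
```

Run:
```python
from h import *
dots("top"); dots("scene"); avg(3)
```

```text
top dot [0.5609 0.2927] 30
scene dot [0.5581 0.2604] 27
scene dot [0.5653 0.2927] 30
F [ 1.21  1.13 -0.67] T [ 0.091 -0.292 -0.035] p [0.5255 0.1138 0.0699]
```

Emit:
{"name": "carry_out", "arguments": {"moves": [{"x":0,"y":0,"z":6,"wx":0,"wy":0,"wz":0},{"x":0,"y":0,"z":6,"wx":0,"wy":0,"wz":0},{"x":0,"y":0,"z":6,"wx":0,"wy":0,"wz":0},{"x":0,"y":0,"z":6,"wx":0,"wy":0,"wz":0},{"x":0,"y":0,"z":6,"wx":0,"wy":0,"wz":0}]}}

```text
clock: 16.43
eef_pos: [0.5333, 0.1429, 0.0703]
orientation: [-0.701, 0.09, -0.089, 0.702]
wrist_force: [-1.7, -4.4, 5.7]
finger_gap: 0.0155
```

Run:
```python
from h import *
dots("top"); dots("scene"); avg(3)
```

```text
scene dot [0.5582 0.2599] 27
scene dot [0.5653 0.2927] 30
F [1.37 1.12 3.09] T [ 0.151 -0.361  0.025] p [0.5333 0.1433 0.0701]
```

Emit:
{"name": "carry_out", "arguments": {"moves": [{"x":0,"y":0,"z":6,"wx":0,"wy":0,"wz":0},{"x":0,"y":0,"z":6,"wx":0,"wy":0,"wz":0},{"x":0,"y":0,"z":6,"wx":0,"wy":0,"wz":0},{"x":0,"y":0,"z":6,"wx":0,"wy":0,"wz":0},{"x":0,"y":0,"z":6,"wx":0,"wy":0,"wz":0},{"x":0,"y":0,"z":0,"wx":0,"wy":0,"wz":0}]}}

```text
clock: 17.18
eef_pos: [0.5407, 0.1717, 0.0703]
orientation: [-0.701, 0.09, -0.089, 0.702]
wrist_force: [-0.4, 1.4, 4.8]
finger_gap: 0.016
```

Run:
```python
from h import *
import pickle
dots("top"); dots("scene"); avg(3); o=st(); print(R.from_quat(o["orientation"]).as_matrix().round(4))
w=dots("wrist",.041); pickle.dump(w,open("ins.pkl","wb")); save(w,"ins.png",s=1.42)
```

```text
scene dot [0.5581 0.2595] 29
scene dot [0.5666 0.2906] 32
F [0.23 1.72 4.16] T [ 0.1   -0.281 -0.026] p [0.5407 0.1717 0.0703]
clk 17.43 [0.5407 0.1716 0.0703] gap 0.0157 F [0.48 1.93 5.72] T [ 0.16 -0.25 -0.01]
[[ 9.677e-01 -6.000e-04  2.523e-01]
 [-2.523e-01  1.500e-03  9.677e-01]
 [-1.000e-03 -1.000e+00  1.300e-03]]
wrist dot [0.5623 0.2889] 361
wrist dot [0.5553 0.2626] 935
```

Emit:
{"name": "carry_out", "arguments": {"moves": [{"x":0,"y":-2,"z":0,"wx":0,"wy":0,"wz":0},{"x":0,"y":-2,"z":0,"wx":0,"wy":0,"wz":0},{"x":0,"y":0,"z":-2,"wx":0,"wy":0,"wz":0},{"x":0,"y":-2,"z":-3,"wx":0,"wy":0,"wz":0},{"x":0,"y":0,"z":0,"wx":0,"wy":0,"wz":0}]}}

```text
clock: 17.9
eef_pos: [0.539, 0.166, 0.0759]
orientation: [-0.701, 0.091, -0.089, 0.701]
wrist_force: [1.2, -0.3, -3.0]
finger_gap: 0.0157
```

Emit:
{"name": "carry_out", "arguments": {"moves": [{"x":0,"y":-4,"z":0,"wx":0,"wy":0,"wz":0},{"x":0,"y":-8,"z":0,"wx":0,"wy":0,"wz":0},{"x":0,"y":-10,"z":0,"wx":0,"wy":0,"wz":0},{"x":0,"y":-8,"z":0,"wx":0,"wy":0,"wz":0},{"x":0,"y":-4,"z":0,"wx":0,"wy":0,"wz":0},{"x":0,"y":0,"z":0,"wx":0,"wy":0,"wz":0},{"x":0,"y":0,"z":0,"wx":0,"wy":0,"wz":0}]}}

```text
clock: 18.48
eef_pos: [0.5394, 0.1666, 0.1103]
orientation: [-0.701, 0.09, -0.09, 0.702]
wrist_force: [-0.4, -0.1, -3.9]
finger_gap: 0.0156
```

Run:
```python
from h import *
import pickle
np.set_printoptions(precision=2,suppress=True,linewidth=150)
dots("scene",.079);  dots("top",.079);avg(3); o=st(); M=R.from_quat(o["orientation"]).as_matrix()
w=dots("wrist",.079); pickle.dump(w,open("car.pkl","wb")); save(w,"car.png",s=1.42)
im=w["frame"].astype(int); m=((im[:,:,0]-im[:,:,1]>45)&(im[:,:,2]-im[:,:,1]>15)).astype(np.uint8)
n,_,s,c=cv2.connectedComponentsWithStats(m); print([(s[i],c[i]) for i in range(1,n) if s[i,4]>20])
g=cv2.cvtColor(w["frame"],cv2.COLOR_RGB2GRAY)
print([np.round([edge(g,r,215,265),edge(g,r,295,345)],1) for r in(160,180,200,220)])
for r in range(0,180,12): print(r,g[r,120:460:10])
```

```text
scene dot [0.55 0.26] 26
scene dot [0.56 0.29] 32
F [-0.21 -0.33 -3.36] T [-0.2  -0.02 -0.  ] p [0.54 0.17 0.11]
clk 18.73 [0.54 0.17 0.11] gap 0.0156 F [ 0.24 -0.45 -2.76] T [-0.23 -0.01  0.04]
wrist dot [0.56 0.28] 587
wrist dot [0.55 0.26] 889
[(array([243,   0,  34,  21, 587], dtype=int32), array([259.77,   8.65])), (array([245,  58,  32,  36, 889], dtype=int32), array([260.6 ,  75.48]))]
[array([231.9, 295.8]), array([233. , 336.7]), array([255.1, 335.8]), array([238.7, 334.9])]
0 [118 121 118 118 119 209 203 204 187 211 211 210 214 120 119 121 213 214 212 212 211 210 208 207 209 188 178 139 141 209  87 123 181 181]
12 [118 120 120 122 109 211 205 212 187 209 212 212 212 121 121 121 214 214 213 213 213 210 210 209 209 193 147 139 142 169 125 156 184 183]
24 [121 122 119 120 121 214 206 210 189 210 211 212 213 213 213 214 214 214 214 214 214 209 209 209 207 197 140 138 144  72 121 188 182 177]
36 [120 102 120 119 121 203 207 210 184 182 183 186 187 187 187 188 189 189 191 193 193 194 195 195 196 194 144 141 148  80 122 181 175 175]
48 [123 122 126 119 122 177 208 210 188 210 210 
[... 808 characters left out ...]
119 120  89 118 118 213 213 173 174 172 172 174 173 172 172 173 173 172 172 173 172 172 172 172 173 140 143  91 120 179 178 179 176]
132 [119 120 117 119 120 113 110 165 166 167 169 167 168 169 170 170 170 172 169 171 170 169 169 170 169 168 169  84  78 118 182 183 181 176]
144 [118 119 119 120 121 121 122 108 119 122 123 126 128 126 127 130 129 132 152 154 155 156 159 151 154 155 157 158  84 122 181 183 183 188]
156 [117 118 120 121 119 120 120  85  83  82  82  83  84  83  84  84  85  81  85  86  85  82  85  84  82  82  84  83  84 125 188 184 185 181]
168 [117 117 121 118 119 119 119  87  84  83  82  82  82  82  86  84  85  81  83  85  84  84  83  83  83  83  84  85  81 131 188 189 185 179]
```

The tray is up on the blade (wrist load rose by about 1.2 N, dots moved with it). Measuring how it sits on the blade.

```bash
cat >> h.py <<'E'
def vedge(g,c,r0,r1,sign):
    s=cv2.GaussianBlur(np.float32(g),(3,3),0)[r0:r1,c-2:c+3].mean(1); d=sign*np.gradient(s); i=d.argmax(); w=np.clip(d[max(i-2,0):i+3],0,None); return r0+max(i-2,0)+(w*np.arange(len(w))).sum()/w.sum()
def totool(o,P): return (np.atleast_2d(P)-o["eef_pos"])@R.from_quat(o["orientation"]).as_matrix()*1e3
E
python3 - <<'E'
from h import *
import pickle
np.set_printoptions(precision=2,suppress=True,linewidth=150)
w=pickle.load(open("car.pkl","rb")); g=cv2.cvtColor(w["frame"],cv2.COLOR_RGB2GRAY); o=observe()
zb=o["eef_pos"][2]-.0366+.002
cols=range(215,385,15)
rim=np.array([(c,vedge(g,c,130,165,-1)) for c in cols]); P=totool(o,unproj(w,rim,zb+.008)); print("rim rear edge tool x,z\n",P[:,[0,2]].T,"slope deg",np.degrees(np.polyfit(P[2:-1,0],P[2:-1,2],1)[0]))
sl=np.array([(c,vedge(g,c,96,116,-1)) for c in range(215,360,15)]); P=totool(o,unproj(w,sl,zb+.004)); print("slide edge",P[:,2],np.degrees(np.polyfit(P[:,0],P[:,2],1)[0]))
# floor side edges
L=[];Rr=[]
for r in range(60,120,8):
    L.append((edge(g,r,192,206),r)); Rr.append((edge(g,r,368,386),r))
a=totool(o,unproj(w,L,zb+.003)); b=totool(o,unproj(w,Rr,zb+.003)); print("left x",a[:,0],"right x",b[:,0]); print(np.degrees(np.polyfit(a[:,2],a[:,0],1)[0]),np.degrees(np.polyfit(b[:,2],b[:,0],1)[0]))
d=totool(o,unproj(w,[(260.6,75.48)],zb+.004)); print("dot2",d)
bl=[(edge(g,r,215,265),r) for r in(180,220)]+[(edge(g,r,295,345),r) for r in(180,220)]; print("blade",totool(o,unproj(w,bl,zb)))
E
```

```text
rim rear edge tool x,z
 [[-32.61 -25.13 -17.66 -10.19  -2.72   4.75  12.22  19.69  27.16  34.62  42.09  49.56]
 [ 57.45  57.45  57.46  57.46  57.46  57.44  57.34  57.32  57.3   57.34  57.32  57.32]] slope deg -0.1743881701296529
slide edge [76.6  76.44 76.43 76.47 76.56 76.36 76.37 76.41 76.71 76.32] -0.054264336787334305
left x [-41.08 -41.07 -41.14 -41.16 -41.19 -41.22 -41.28 -41.3 ] right x [45.43 45.43 45.45 45.45 45.45 45.51 45.5  45.51]
0.5253794353572617 -0.21619036119885401
dot2 [[-9.54 30.67 89.5 ]]
blade [[-25.62  34.67  37.03]
 [-23.4   34.65  14.08]
 [ 30.22  34.56  37.1 ]
 [ 30.38  34.55  14.15]]
```

Run:
```python
from h import *
import pickle
np.set_printoptions(precision=4,suppress=True,linewidth=150)
wk=pickle.load(open("wk2.pkl","rb"))
im=wk["frame"].astype(int); m=((im[:,:,0]-im[:,:,1]>45)&(im[:,:,2]-im[:,:,1]>15)).astype(np.uint8)
n,_,s,c=cv2.connectedComponentsWithStats(m); print("wrist dots0",[unproj(wk,c[i],.039)[0,:2].round(4) for i in range(1,n) if s[i,4]>30])
def blue(f,name,lo=22):
    im=f["frame"].astype(int); m=((im[:,:,2]-im[:,:,0]>lo)&(im.sum(2)<330)).astype(np.uint8)
    n,lab,s,c=cv2.connectedComponentsWithStats(m)
    for i in range(1,n):
        if s[i,4]<40: continue
        P=unproj(f,c[i],.033)[0]
        if .45<P[0]<.68 and -.36<P[1]<-.1:
            ys,xs=np.nonzero(lab==i); W=unproj(f,np.c_[xs,ys],.036)[:,:2]; mu=W.mean(0); e=np.linalg.svd(W-mu,full_matrices=False)[2][0]; pr=(W-mu)@e
            print(name,s[i,:5],"c",mu,"ang",np.degrees(np.arctan2(e[1],e[0]))%180,"len",pr.max()-pr.min(), "ctr along",(pr.max()+pr.min())/2)
for n in("top","scene"): 
    f=grab_frame(n); blue(f,n); pickle.dump(f,open(n+"r.pkl","wb"))
blue(pickle.load(open("t4.pkl","rb")),"t4")
f=pickle.load(open("scener.pkl","rb"));t=pickle.load(open("topr.pkl","rb"))
print(proj(f,[(.566,-.23,.036)]),proj(t,[(.566,-.23,.036)]))
```

```text
wrist dots0 [array([0.5528, 0.2699]), array([0.5465, 0.2387])]
top [367 185  50  18 119] c [ 0.5998 -0.2113] ang 106.78821390359327 len 0.11599824057651324 ctr along -0.005544833580717036
top [380 225  27  10  45] c [ 0.5188 -0.2073] ang 103.14106904015622 len 0.06013010126010504 ctr along -0.007190503052491373
scene [303 182  11  24  89] c [ 0.5926 -0.1747] ang 107.83338334965735 len 0.1592439642054802 ctr along -0.018264664381181874
scene [332 191   7  18  58] c [ 0.5148 -0.1793] ang 106.79215696669098 len 0.11220348063301518 ctr along -0.0135264514763214
t4 [367 185  50  18 118] c [ 0.5995 -0.2103] ang 106.82322222110423 len 0.11599820985335516 ctr along -0.006626071078863621
t4 [379 218  49  17  77] c [ 0.525  -0.2285] ang 105.70095574986021 len 0.11001837216513644 ctr along -0.009423802753701003
[[325.1549 190.5799]] [[398.8252 208.7254]]
```

Emit:
{"name": "carry_out", "arguments": {"moves": [{"x":0,"y":-5,"z":0,"wx":0,"wy":0,"wz":0},{"x":0,"y":-10,"z":0,"wx":0,"wy":0,"wz":0},{"x":0,"y":-14,"z":0,"wx":0,"wy":0,"wz":0},{"x":0,"y":-16,"z":0,"wx":0,"wy":0,"wz":0},{"x":0,"y":-14,"z":0,"wx":0,"wy":0,"wz":0},{"x":0,"y":-10,"z":0,"wx":0,"wy":0,"wz":0},{"x":0,"y":-6,"z":0,"wx":0,"wy":0,"wz":0},{"x":0,"y":-3,"z":0,"wx":0,"wy":0,"wz":0},{"x":0,"y":0,"z":0,"wx":0,"wy":0,"wz":0}]}}

```text
clock: 19.63
eef_pos: [0.5395, 0.1665, 0.1885]
orientation: [-0.701, 0.09, -0.09, 0.702]
wrist_force: [-0.1, 1.3, -3.9]
finger_gap: 0.0157
```

Run:
```python
from h import *
o=st(); plan((.42,-.065,.19),yaw=-90,n=30)
```

```text
clk 19.63 [0.5395 0.1665 0.1885] gap 0.0157 F [-0.13  1.3  -3.94] T [-0.16  0.    0.04]
yaw0 -14.6 d -75.4 n=30 rows x 3.76 y -0.06 z -8.55 wx -0.0000 wy 0.0439 wz -0.0000
```

Emit:
{"name": "carry_out", "arguments": {"moves": [{"x":1.9,"y":0,"z":-4.3,"wx":0,"wy":0.022,"wz":0},{"x":1.9,"y":0,"z":-4.3,"wx":0,"wy":0.022,"wz":0},{"x":3.8,"y":0,"z":-8.5,"wx":0,"wy":0.044,"wz":0},{"x":3.8,"y":0,"z":-8.5,"wx":0,"wy":0.044,"wz":0},{"x":3.8,"y":0,"z":-8.5,"wx":0,"wy":0.044,"wz":0},{"x":3.8,"y":0,"z":-8.5,"wx":0,"wy":0.044,"wz":0},{"x":3.8,"y":0,"z":-8.5,"wx":0,"wy":0.044,"wz":0},{"x":3.8,"y":0,"z":-8.5,"wx":0,"wy":0.044,"wz":0},{"x":3.8,"y":0,"z":-8.5,"wx":0,"wy":0.044,"wz":0},{"x":3.8,"y":0,"z":-8.5,"wx":0,"wy":0.044,"wz":0}]}}

```text
clock: 20.47
eef_pos: [0.5382, 0.0822, 0.1873]
orientation: [-0.669, 0.228, -0.227, 0.67]
wrist_force: [0.4, -0.6, -2.0]
finger_gap: 0.0156
```

Emit:
{"name": "carry_out", "arguments": {"moves": [{"x":3.8,"y":0,"z":-8.5,"wx":0,"wy":0.044,"wz":0},{"x":3.8,"y":0,"z":-8.5,"wx":0,"wy":0.044,"wz":0},{"x":3.8,"y":0,"z":-8.5,"wx":0,"wy":0.044,"wz":0},{"x":3.8,"y":0,"z":-8.5,"wx":0,"wy":0.044,"wz":0},{"x":3.8,"y":0,"z":-8.5,"wx":0,"wy":0.044,"wz":0},{"x":3.8,"y":0,"z":-8.5,"wx":0,"wy":0.044,"wz":0},{"x":3.8,"y":0,"z":-8.5,"wx":0,"wy":0.044,"wz":0},{"x":3.8,"y":0,"z":-8.5,"wx":0,"wy":0.044,"wz":0},{"x":3.8,"y":0,"z":-8.5,"wx":0,"wy":0.044,"wz":0},{"x":3.8,"y":0,"z":-8.5,"wx":0,"wy":0.044,"wz":0}]}}

```text
clock: 21.3
eef_pos: [0.4996, -0.0017, 0.1874]
orientation: [0.604, -0.369, 0.367, -0.604]
wrist_force: [-0.1, -0.1, -3.0]
finger_gap: 0.0158
```

Emit:
{"name": "carry_out", "arguments": {"moves": [{"x":3.8,"y":0,"z":-8.5,"wx":0,"wy":0.044,"wz":0},{"x":3.8,"y":0,"z":-8.5,"wx":0,"wy":0.044,"wz":0},{"x":3.8,"y":0,"z":-8.5,"wx":0,"wy":0.044,"wz":0},{"x":3.8,"y":0,"z":-8.5,"wx":0,"wy":0.044,"wz":0},{"x":3.8,"y":0,"z":-8.5,"wx":0,"wy":0.044,"wz":0},{"x":3.8,"y":0,"z":-8.5,"wx":0,"wy":0.044,"wz":0},{"x":3.8,"y":0,"z":-8.5,"wx":0,"wy":0.044,"wz":0},{"x":3.8,"y":0,"z":-8.5,"wx":0,"wy":0.044,"wz":0},{"x":3.8,"y":0,"z":-8.5,"wx":0,"wy":0.044,"wz":0},{"x":3.8,"y":0,"z":-8.5,"wx":0,"wy":0.044,"wz":0}]}}

```text
clock: 22.13
eef_pos: [0.4289, -0.0611, 0.1875]
orientation: [0.509, -0.492, 0.49, -0.509]
wrist_force: [-0.6, -0.7, -2.1]
finger_gap: 0.0154
```

Emit:
{"name": "carry_out", "arguments": {"moves": [{"x":1.9,"y":0,"z":-4.3,"wx":0,"wy":0.022,"wz":0},{"x":0,"y":0,"z":0,"wx":0,"wy":0,"wz":0},{"x":0,"y":0,"z":0,"wx":0,"wy":0,"wz":0},{"x":0,"y":0,"z":0,"wx":0,"wy":0,"wz":0}]}}

```text
clock: 22.47
eef_pos: [0.4256, -0.0626, 0.1879]
orientation: [-0.505, 0.496, -0.495, 0.505]
wrist_force: [0.2, 0.5, -3.5]
finger_gap: 0.0155
```

Run:
```python
from h import *
import pickle
o=st(); w=grab_frame("wrist"); pickle.dump((w,o),open("rk.pkl","wb")); save(w,"rk.png",s=1.42)
print(proj(w,tf((.566,-.23,np.radians(-70)),[(60,47,36),(60,-47,36),(-60,-47,36),(-60,47,36)])))
im=w["frame"].astype(int); m=((im[:,:,0]-im[:,:,1]>45)&(im[:,:,2]-im[:,:,1]>15)).astype(np.uint8)
n,_,s,c=cv2.connectedComponentsWithStats(m); print([(s[i],c[i]) for i in range(1,n) if s[i,4]>20])
```

```text
clk 22.47 [ 0.4256 -0.0626  0.1879] gap 0.0155 F [ 0.19  0.54 -3.45] T [0.08 0.1  0.  ]
[[578.14486177 -81.47757883]
 [586.44367013  54.02367464]
 [436.72385072 104.96797213]
 [412.74674531 -18.64254874]]
[(array([243,   0,  34,  21, 582], dtype=int32), array([259.83848797,   8.58934708])), (array([245,  59,  32,  35, 880], dtype=int32), array([260.675     ,  75.55681818]))]
```

View pics/rk.png

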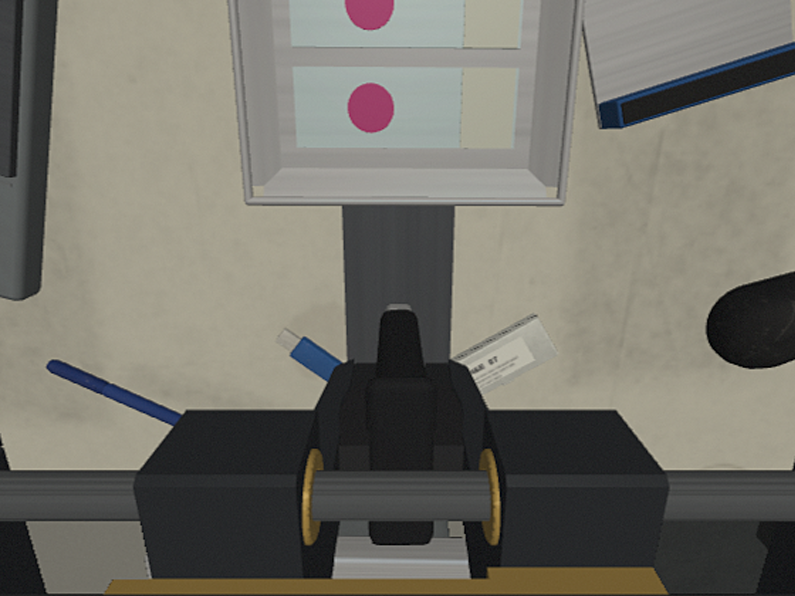

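The tray rides squarely on the blade. The rack's near rail is at right: its top end corners are at about 621,125 and 617,100, and it runs to the image edge at 795,72 and 795,45.

Run:
```python
from h import *
import pickle
np.set_printoptions(precision=4,suppress=True,linewidth=150)
w,o=pickle.load(open("rk.pkl","rb")); im=w["frame"]; g=cv2.cvtColor(im,cv2.COLOR_RGB2GRAY)
for c in(450,480,510,540): 
    r0=int((125-(c*1.42-622)*53/173)/1.42)-24; print(c,[(r0+i,*im[r0+i,c]) for i in range(0,34,1)])
print([ (c,*im[80,c]) for c in range(418,450,2)])
```

```text
450 [(60, np.uint8(148), np.uint8(147), np.uint8(142)), (61, np.uint8(148), np.uint8(147), np.uint8(142)), (62, np.uint8(156), np.uint8(153), np.uint8(145)), (63, np.uint8(119), np.uint8(123), np.uint8(125)), (64, np.uint8(42), np.uint8(55), np.uint8(80)), (65, np.uint8(25), np.uint8(46), np.uint8(71)), (66, np.uint8(37), np.uint8(68), np.uint8(108)), (67, np.uint8(41), np.uint8(71), np.uint8(112)), (68, np.uint8(31), np.uint8(48), np.uint8(70)), (69, np.uint8(30), np.uint8(32), np.uint8(32)), (70, np.uint8(32), np.uint8(28), np.uint8(28)), (71, np.uint8(29), np.uint8(30), np.uint8(28)), (72, np.uint8(32), np.uint8(32), np.uint8(32)), (73, np.uint8(30), np.uint8(30), np.uint8(27)), (74, np.uint8(31), np.uint8(31), np.uint8(31)), (75, np.uint8(32), np.uint8(30), np.uint8(31)), (76, np.uint8(34), np.uint8(33), np.uint8(33)), (77, np.uint8(28), np.uint8(30), np.uint8(28)), (78, np.uint8(31), np.uint8(27), np.uint8(29)), (79, np.uint8(29), np.uint8(29), np.uint8(29)), (80, np.uint8(30), np.uint8(28), np.uint8(29)), (81, np.uint8(26), np.uint8(27), np.uint8(25)), (82, np.uint8(28), np.uin
[... 5674 characters left out ...]
np.uint8(69)), (422, np.uint8(60), np.uint8(66), np.uint8(74)), (424, np.uint8(15), np.uint8(32), np.uint8(49)), (426, np.uint8(24), np.uint8(36), np.uint8(53)), (428, np.uint8(24), np.uint8(36), np.uint8(54)), (430, np.uint8(25), np.uint8(35), np.uint8(53)), (432, np.uint8(21), np.uint8(34), np.uint8(51)), (434, np.uint8(23), np.uint8(36), np.uint8(53)), (436, np.uint8(37), np.uint8(64), np.uint8(99)), (438, np.uint8(26), np.uint8(34), np.uint8(47)), (440, np.uint8(32), np.uint8(34), np.uint8(29)), (442, np.uint8(31), np.uint8(30), np.uint8(30)), (444, np.uint8(34), np.uint8(34), np.uint8(32)), (446, np.uint8(31), np.uint8(31), np.uint8(30)), (448, np.uint8(34), np.uint8(33), np.uint8(32))]
```

Run:
```python
from h import *
import pickle
np.set_printoptions(precision=4,suppress=True,linewidth=150)
w,o=pickle.load(open("rk.pkl","rb"))
C=unproj(w,[(450,76),(480,66.9),(510,57.2),(540,48)],.036)[:,:2]; e=np.polyfit(C[:,1],C[:,0],1); print(C)
h=np.arctan2(C[-1,1]-C[0,1],C[-1,0]-C[0,0]); print("heading",np.degrees(h))
B=unproj(w,[(450,68.3),(450,83.7),(435.3,80)],.036)[:,:2]; n=np.array([-np.sin(h),np.cos(h)]); u=np.array([np.cos(h),np.sin(h)])
print("pad width",(B[0]-B[1])@n)
end=C[0]+((B[2]-C[0])@u)*u
rc=end+.060*u+.039*n; print("rack centre",rc)
t=grab_frame("top"); sc=grab_frame("scene")
q=(*rc,h)
print((proj(t,tf(q,[(60,47,36),(60,-47,36),(-60,-47,36),(-60,47,36)]))-[120,160])*2.35)
print((proj(sc,tf(q,[(60,47,36),(60,-47,36),(-60,-47,36),(-60,47,36)])))*1.42)
# target TCP: tray centre in tool (2.6, ,106) heading h
tz=u; tx=np.array([np.sin(h),-np.cos(h)])
T=rc-.106*tz-.0026*tx; print("TCP",T,"yaw",np.degrees(h)-90, "j6~",np.degrees(np.arctan2(T[1],T[0]))-np.degrees(h)+90)
plan((*T,o["eef_pos"][2]),yaw=np.degrees(h)-90,n=28)
```

```text
[[ 0.524  -0.1969]
 [ 0.5313 -0.2198]
 [ 0.5389 -0.2423]
 [ 0.546  -0.2645]]
heading -71.94694790606201
pad width 0.011685200922278234
rack centre [ 0.576  -0.2305]
[[695.0936  38.0705]
 [733.7017 129.2825]
 [614.1211 171.703 ]
 [577.3957  79.319 ]]
[[438.6591 256.0129]
 [483.3547 260.1201]
 [477.8978 284.3136]
 [429.3305 279.5139]]
TCP [ 0.5456 -0.1289] yaw -161.946947906062 j6~ 148.649939991121
yaw0 -88.9 d -73.0 n=28 rows x -0.47 y -0.00 z 5.23 wx 0.0001 wy 0.0455 wz -0.0000
```

Run:
```python
from h import *
import pickle
np.set_printoptions(precision=3,suppress=True,linewidth=150)
q0=np.array([.576,-.2305,np.radians(-71.95)])
box=lambda s:[(x,s*y,z) for x in(-60,60) for y in(31,47) for z in(5,36)]
def hull(f,q,s,S=8):
    p=cv2.convexHull(np.float32(proj(f,tf(q,box(s))))*1).reshape(-1,2); m=np.zeros((420*4,560*4),np.uint8); cv2.fillPoly(m,[np.int32(np.round(p*4+1.5))],1); return cv2.resize(m.astype(np.float32),(560,420),interpolation=cv2.INTER_AREA)
for n in("t4.pkl","scener.pkl","topr.pkl"):
    f=pickle.load(open(n,"rb")); g=np.float32(cv2.cvtColor(f["frame"],cv2.COLOR_RGB2GRAY))
    H=[hull(f,q0,s) for s in(1,-1)]; U=cv2.dilate(np.maximum(*H),np.ones((13,13)))>0
    ys,xs=np.nonzero(U); y0,y1,x0,x1=ys.min(),ys.max()+1,xs.min(),xs.max()+1
    def cost(d,ret=0):
        q=q0+np.array([d[0]/1e3,d[1]/1e3,np.radians(d[2])]); M=np.maximum(hull(f,q,1),hull(f,q,-1)); M=cv2.GaussianBlur(M,(0,0),.8)
        a=M[U];b=g[U]; A=np.c_[a,np.ones_like(a)]; r=b-A@np.linalg.lstsq(A,b,rcond=None)[0]; return (r**2).mean()
    from scipy.optimize import minimize
    best=minimize(cost,[0,0,0],method="Nelder-Mead",options=dict(initial_simplex=[[0,0,0],[-8,0,0],[0,6,0],[0,0,4]],xatol=.1,fatol=.5))
    print(n,best.x,best.fun,cost([0,0,0]))
```

```text
t4.pkl [-4.006  0.114 -0.411] 141.4436798095703 942.7495
scener.pkl [ 4.133 -8.201  1.55 ] 4334.177734375 4500.758
topr.pkl [-4.006  0.114 -0.411] 131.4276580810547 882.34247
```

Top and wrist cameras agree on the rack once the top's known −3 mm x bias is allowed for: centre (0.575, −0.230), heading −72.1°. Carrying the tray there.

Run:
```python
from h import *
plan((.5449,-.1285,.188),yaw=-162.1,n=28)
```

```text
yaw0 -88.9 d -73.2 n=28 rows x -0.48 y -0.01 z 5.20 wx 0.0001 wy 0.0456 wz -0.0000
```

Emit:
{"name": "carry_out", "arguments": {"moves": [{"x":-0.2,"y":0,"z":2.6,"wx":0,"wy":0.0228,"wz":0},{"x":-0.2,"y":0,"z":2.6,"wx":0,"wy":0.0228,"wz":0},{"x":-0.5,"y":0,"z":5.2,"wx":0,"wy":0.0456,"wz":0},{"x":-0.5,"y":0,"z":5.2,"wx":0,"wy":0.0456,"wz":0},{"x":-0.5,"y":0,"z":5.2,"wx":0,"wy":0.0456,"wz":0},{"x":-0.5,"y":0,"z":5.2,"wx":0,"wy":0.0456,"wz":0},{"x":-0.5,"y":0,"z":5.2,"wx":0,"wy":0.0456,"wz":0},{"x":-0.5,"y":0,"z":5.2,"wx":0,"wy":0.0456,"wz":0},{"x":-0.5,"y":0,"z":5.2,"wx":0,"wy":0.0456,"wz":0},{"x":-0.5,"y":0,"z":5.2,"wx":0,"wy":0.0456,"wz":0}]}}

```text
clock: 23.45
eef_pos: [0.4723, -0.0658, 0.1878]
orientation: [-0.393, 0.589, -0.588, 0.392]
wrist_force: [0.3, 0.8, -2.4]
finger_gap: 0.0156
```

Emit:
{"name": "carry_out", "arguments": {"moves": [{"x":-0.5,"y":0,"z":5.2,"wx":0,"wy":0.0456,"wz":0},{"x":-0.5,"y":0,"z":5.2,"wx":0,"wy":0.0456,"wz":0},{"x":-0.5,"y":0,"z":5.2,"wx":0,"wy":0.0456,"wz":0},{"x":-0.5,"y":0,"z":5.2,"wx":0,"wy":0.0456,"wz":0},{"x":-0.5,"y":0,"z":5.2,"wx":0,"wy":0.0456,"wz":0},{"x":-0.5,"y":0,"z":5.2,"wx":0,"wy":0.0456,"wz":0},{"x":-0.5,"y":0,"z":5.2,"wx":0,"wy":0.0456,"wz":0},{"x":-0.5,"y":0,"z":5.2,"wx":0,"wy":0.0456,"wz":0},{"x":-0.5,"y":0,"z":5.2,"wx":0,"wy":0.0456,"wz":0},{"x":-0.5,"y":0,"z":5.2,"wx":0,"wy":0.0456,"wz":0}]}}

```text
clock: 24.28
eef_pos: [0.5177, -0.0908, 0.1876]
orientation: [-0.25, 0.662, -0.661, 0.249]
wrist_force: [0.3, -0.3, -2.2]
finger_gap: 0.0159
```

Emit:
{"name": "carry_out", "arguments": {"moves": [{"x":-0.5,"y":0,"z":5.2,"wx":0,"wy":0.0456,"wz":0},{"x":-0.5,"y":0,"z":5.2,"wx":0,"wy":0.0456,"wz":0},{"x":-0.5,"y":0,"z":5.2,"wx":0,"wy":0.0456,"wz":0},{"x":-0.5,"y":0,"z":5.2,"wx":0,"wy":0.0456,"wz":0},{"x":-0.5,"y":0,"z":5.2,"wx":0,"wy":0.0456,"wz":0},{"x":-0.5,"y":0,"z":5.2,"wx":0,"wy":0.0456,"wz":0},{"x":-0.5,"y":0,"z":5.2,"wx":0,"wy":0.0456,"wz":0},{"x":-0.5,"y":0,"z":5.2,"wx":0,"wy":0.0456,"wz":0},{"x":-0.5,"y":0,"z":5.2,"wx":0,"wy":0.0456,"wz":0},{"x":0,"y":0,"z":0,"wx":0,"wy":0,"wz":0}]}}

```text
clock: 25.12
eef_pos: [0.5455, -0.1289, 0.1874]
orientation: [-0.11, 0.699, -0.698, 0.109]
wrist_force: [0.3, -0.1, -2.9]
finger_gap: 0.0156
```

Emit:
{"name": "carry_out", "arguments": {"moves": [{"x":0,"y":8,"z":0,"wx":0,"wy":0,"wz":0},{"x":0,"y":14,"z":0,"wx":0,"wy":0,"wz":0},{"x":0,"y":16,"z":0,"wx":0,"wy":0,"wz":0},{"x":0,"y":16,"z":0,"wx":0,"wy":0,"wz":0},{"x":0,"y":14,"z":0,"wx":0,"wy":0,"wz":0},{"x":0,"y":8,"z":0,"wx":0,"wy":0,"wz":0},{"x":0,"y":4,"z":0,"wx":0,"wy":0,"wz":0},{"x":0,"y":0,"z":0,"wx":0,"wy":0,"wz":0},{"x":0,"y":0,"z":0,"wx":0,"wy":0,"wz":0}]}}

```text
clock: 25.87
eef_pos: [0.5453, -0.1284, 0.1082]
orientation: [-0.11, 0.699, -0.698, 0.11]
wrist_force: [0.4, 0.2, -3.0]
finger_gap: 0.0155
```

Run:
```python
from h import *
import pickle
o=st(); print(o["qpos"][5]); plan((.5449,-.1285,.080),yaw=-162.1,n=1)
w=grab_frame("wrist"); pickle.dump((w,o),open("ap.pkl","wb"))
im=w["frame"].astype(int); m=((im[:,:,0]-im[:,:,1]>45)&(im[:,:,2]-im[:,:,1]>15)).astype(np.uint8)
n,_,s,c=cv2.connectedComponentsWithStats(m); print([(s[i],c[i]) for i in range(1,n) if s[i,4]>20])
# rail parts visible beside tray? predicted px of rack -x end
q=(.5750,-.2302,np.radians(-72.1))
print(proj(w,tf(q,[(-60,47,36),(-60,31,36),(-60,-31,36),(-60,-47,36)])))
g=cv2.cvtColor(w["frame"],cv2.COLOR_RGB2GRAY)
for r in(150,160,165,170,175,180,185): print(r,g[r,160:410:8])
```

```text
clk 25.87 [ 0.5453 -0.1284  0.1082] gap 0.0155 F [ 0.44  0.19 -2.99] T [0.23 0.02 0.05]
2.3882624941420847
yaw0 -162.1 d -0.0 n=1 rows x 0.37 y 28.21 z 0.03 wx 0.0009 wy 0.0000 wz 0.0001
[(array([243,   0,  34,  21, 573], dtype=int32), array([259.82373473,   8.45375218])), (array([245,  58,  32,  35, 884], dtype=int32), array([260.62330317,  75.260181  ]))]
[[213.8295071  152.66943809]
 [239.03522588 152.69263233]
 [336.71599009 152.78251792]
 [361.92614984 152.80571624]]
150 [153 149 151 153 151 151 150  99  55  74 152  68  71  65  70  67  67  67
  67  70 129 156 154 121 118 159 154 155 154 152 150 153]
160 [153 148 148 147 151 153 154 156 161 163 155  65  71  68  69  69  66  68
  67  69 139 159 161 161 159 157 156 155 153 152 154 154]
165 [152 149 147 144 155 155 158 158 161 164 165  64  69  67  70  66  65  66
  68  66 156 160 160 159 159 161 159 159 158 155 157 155]
170 [150 150 151 150 154 154 153 160 161 165 176  66  68  68  65  68  67  68
  68  68 173 161 163 162 162 161 160 159 159 159 159 157]
175 [149 152 151 151 152 154 153 160 163 166 176  67  68  69  68  68  66  66
  67  67 174 165 165 163 165 163 163 163 164 161 161 160]
180 [152 150 148 152 155 156 155 156 162 166 174  67  68  66  66  67  64  67
  67  68 174 166 166 164 164 164 166 165 167 165 160 162]
185 [151 150 148 149 152 155 160 161 162 166 171  65  68  67  66  67  68  66
  67  68 174 167 166 167 164 166 166 165 167 164 165 163]
```

Run:
```python
from h import *
import pickle
w,o=pickle.load(open("ap.pkl","rb")); g=cv2.cvtColor(w["frame"],cv2.COLOR_RGB2GRAY)
for r in range(140,157,2): print(r,g[r,206:246:2],g[r,326:370:2])
q=(.5750,-.2302,np.radians(-72.1))
print(proj(w,tf(q,[(-60,47,5),(-60,31,5),(-60,-31,5),(-60,-47,5)])))
```

```text
140 [151 151 152 151 152 152 151 151 152 152 150 151 150 149 150 151 150 150
 150 150] [147 146 146 147 145 144 146 146 147 145 146 145 145 145 144 144 146 144
 145 145 144 144]
142 [142 142 142 144 143 144 145 145 144 144 145 146 145 146 144 145 144 144
 145 145] [146 146 148 147 147 148 146 149 146 150 148 148 149 149 148 148 148 148
 150 147 147 149]
144 [105 106 107 108  97  72  68  65  66  64  66  66  68  67  66  75  70  71
  81  81] [101 102 101  97  92 100 101 102 105 104 105 105 107 106 107 107 106 100
  91  87  87  88]
146 [154 156 155 156 138  55  27  28  30  28  29  27  27  31  27  51  45  45
  65  67] [157 156 154 157  43  53  64  26  25  28  29  24  25  27  24  27  32  67
 164 157 158 157]
148 [152 153 153 155 145  61  53  52  55  54  55  55  53  55  50  64  40  74
  68  69] [155 155 153 153 158  36  60  62  63  63  64  62  62  62  62  62  58  81
 159 156 155 153]
150 [151 150 151 154 157  99  53  53  56  55  55  56  54  74  94  92 125 152
  65  66] [154 156 156 154 152 154 117 122 122 121 121 120 120 118 120 118 137 159
 158 156 154 154]
152 [151 153 152 153 155 158 160 161 162 164 165 166 166 166 166 167 166 146
  61  68] [155 159 157 156 154 153 155 157 157 158 158 156 156 156 157 156 156 154
 158 158 155 156]
154 [155 155 153 153 153 154 154 155 157 159 162 161 163 164 162 162 165 154
  60  67] [156 159 157 158 158 155 157 158 158 156 154 157 155 155 154 155 156 156
 157 155 155 155]
156 [154 154 154 155 156 156 155 158 157 161 162 163 164 162 162 163 165 154
  61  68] [157 157 159 158 160 158 159 158 158 158 158 157 154 155 155 154 155 156
 154 154 154 156]
[[221.97807584 145.69830765]
 [244.18274206 145.71862925]
 [330.23250065 145.79738155]
 [352.44061322 145.8177063 ]]
```

The rail ends seen beside the tray match the plan laterally within 0.2 mm, and sit about 1.3 mm further ahead than planned. Setting down slowly.

Emit:
{"name": "carry_out", "arguments": {"moves": [{"x":0,"y":5,"z":0.6,"wx":0,"wy":0,"wz":0},{"x":0,"y":8,"z":0.6,"wx":0,"wy":0,"wz":0},{"x":0,"y":8,"z":0,"wx":0,"wy":0,"wz":0},{"x":0,"y":6,"z":0,"wx":0,"wy":0,"wz":0},{"x":0,"y":4,"z":0,"wx":0,"wy":0,"wz":0},{"x":0,"y":2,"z":0,"wx":0,"wy":0,"wz":0},{"x":0,"y":1,"z":0,"wx":0,"wy":0,"wz":0},{"x":0,"y":0,"z":0,"wx":0,"wy":0,"wz":0}]}}

```text
clock: 26.58
eef_pos: [0.5454, -0.1295, 0.0737]
orientation: [-0.11, 0.699, -0.698, 0.11]
wrist_force: [-0.0, -0.9, -2.3]
finger_gap: 0.0155
```

Emit:
{"name": "carry_out", "arguments": {"moves": [{"x":0,"y":0.8,"z":0,"wx":0,"wy":0,"wz":0},{"x":0,"y":0.8,"z":0,"wx":0,"wy":0,"wz":0},{"x":0,"y":0.8,"z":0,"wx":0,"wy":0,"wz":0},{"x":0,"y":0.8,"z":0,"wx":0,"wy":0,"wz":0},{"x":0,"y":0.8,"z":0,"wx":0,"wy":0,"wz":0},{"x":0,"y":0.8,"z":0,"wx":0,"wy":0,"wz":0},{"x":0,"y":0.8,"z":0,"wx":0,"wy":0,"wz":0},{"x":0,"y":0.8,"z":0,"wx":0,"wy":0,"wz":0},{"x":0,"y":0.8,"z":0,"wx":0,"wy":0,"wz":0},{"x":0,"y":0.8,"z":0,"wx":0,"wy":0,"wz":0}]}}

```text
clock: 27.42
eef_pos: [0.5453, -0.1295, 0.0657]
orientation: [-0.11, 0.699, -0.698, 0.109]
wrist_force: [0.9, -0.5, -1.7]
finger_gap: 0.0156
```

Run:
```python
from h import *
import pickle
st(); avg(4); w=grab_frame("wrist"); pickle.dump((w,observe()),open("dn.pkl","wb"))
im=w["frame"].astype(int); m=((im[:,:,0]-im[:,:,1]>45)&(im[:,:,2]-im[:,:,1]>15)).astype(np.uint8)
n,_,s,c=cv2.connectedComponentsWithStats(m); print([(s[i],c[i]) for i in range(1,n) if s[i,4]>20])
dots("top",.041); dots("scene",.041)
```

```text
clk 27.42 [ 0.5453 -0.1295  0.0657] gap 0.0156 F [ 0.91 -0.45 -1.67] T [0.11 0.02 0.02]
F [ 0.18 -0.35 -1.45] T [ 0.107 -0.022  0.008] p [ 0.5453 -0.1295  0.0656]
[(array([243,   0,  34,  15, 397], dtype=int32), array([259.68513854,   5.90680101])), (array([243,  55,  34,  37, 973], dtype=int32), array([259.58067831,  72.74922919]))]
```

Emit:
{"name": "carry_out", "arguments": {"moves": [{"x":0,"y":2,"z":0,"wx":0,"wy":0,"wz":0},{"x":0,"y":3,"z":0,"wx":0,"wy":0,"wz":0},{"x":0,"y":2.5,"z":0,"wx":0,"wy":0,"wz":0},{"x":0,"y":0,"z":0,"wx":0,"wy":0,"wz":0}]}}

```text
clock: 28.1
eef_pos: [0.545, -0.1293, 0.0576]
orientation: [-0.11, 0.699, -0.698, 0.109]
wrist_force: [-0.3, -0.1, -1.8]
finger_gap: 0.0157
```

Run:
```python
from h import *
import pickle
np.set_printoptions(precision=2,suppress=True,linewidth=150)
avg(3); o=observe(); w=grab_frame("wrist"); g=cv2.cvtColor(w["frame"],cv2.COLOR_RGB2GRAY); pickle.dump((w,o),open("dn2.pkl","wb"))
im=w["frame"].astype(int); m=((im[:,:,0]-im[:,:,1]>45)&(im[:,:,2]-im[:,:,1]>15)).astype(np.uint8)
n,_,s,c=cv2.connectedComponentsWithStats(m); print([(s[i],c[i]) for i in range(1,n) if s[i,4]>20])
rim=np.array([(cc,vedge(g,cc,115,160,-1)) for cc in range(255,306,10)]); P=unproj(w,rim,.044); print(rim[:,1],totool(o,P)[:,2])
```

```text
F [-0.17 -0.16 -1.79] T [ 0.12 -0.04  0.02] p [ 0.55 -0.13  0.06]
[(array([242,   0,  33,  12, 273], dtype=int32), array([258.49,   4.21])), (array([ 241,   53,   36,   39, 1070], dtype=int32), array([258.49,  71.67]))]
[145.98 146.14 146.29 146.66 146.84 146.94] [58.57 58.5  58.44 58.27 58.19 58.15]
```

Emit:
{"name": "carry_out", "arguments": {"moves": [{"x":0,"y":0,"z":-5,"wx":0,"wy":0,"wz":0},{"x":0,"y":0,"z":-10,"wx":0,"wy":0,"wz":0},{"x":0,"y":0,"z":-12,"wx":0,"wy":0,"wz":0},{"x":0,"y":0,"z":-12,"wx":0,"wy":0,"wz":0},{"x":0,"y":0,"z":-12,"wx":0,"wy":0,"wz":0},{"x":0,"y":0,"z":-12,"wx":0,"wy":0,"wz":0},{"x":0,"y":0,"z":-12,"wx":0,"wy":0,"wz":0},{"x":0,"y":0,"z":-12,"wx":0,"wy":0,"wz":0},{"x":0,"y":0,"z":-12,"wx":0,"wy":0,"wz":0},{"x":0,"y":0,"z":-10,"wx":0,"wy":0,"wz":0}]}}

```text
clock: 29.13
eef_pos: [0.5114, -0.0243, 0.0584]
orientation: [-0.11, 0.699, -0.698, 0.11]
wrist_force: [0.7, -0.7, -1.3]
finger_gap: 0.0159
```

Run:
```python
from h import *
o=st(); print(o["qpos"][5]); dots("top",.041); dots("scene",.041)
plan((.44,-.01,.09),yaw=-100)
```

```text
clk 29.13 [ 0.5114 -0.0243  0.0584] gap 0.0159 F [ 0.68 -0.7  -1.29] T [ 0.15 -0.07  0.02]
2.5515100608006254
top dot [ 0.5898 -0.2435] 34
top dot [ 0.5802 -0.2127] 35
yaw0 -162.0 d 62.0 n=10 rows x 4.14 y -3.15 z -6.42 wx 0.0002 wy -0.1083 wz 0.0000
```

Run:
```python
from h import *
o=observe(); M=R.from_quat(o["orientation"]).as_matrix()
o2=dict(o); o2["eef_pos"]=o["eef_pos"]-M[:,2]*.03+[0,0,.02]
plan((.4515,-.0112,.078),yaw=-83,n=14,o=o2)
```

```text
yaw0 -162.0 d 79.0 n=14 rows x 3.24 y 0.04 z -2.50 wx 0.0002 wy -0.0985 wz -0.0000
```

Emit:
{"name": "carry_out", "arguments": {"moves": [{"x":0,"y":-10,"z":-15,"wx":0,"wy":0,"wz":0},{"x":0,"y":-10,"z":-15,"wx":0,"wy":0,"wz":0},{"x":3.2,"y":0,"z":-2.5,"wx":0,"wy":-0.0985,"wz":0},{"x":3.2,"y":0,"z":-2.5,"wx":0,"wy":-0.0985,"wz":0},{"x":3.2,"y":0,"z":-2.5,"wx":0,"wy":-0.0985,"wz":0},{"x":3.2,"y":0,"z":-2.5,"wx":0,"wy":-0.0985,"wz":0},{"x":3.2,"y":0,"z":-2.5,"wx":0,"wy":-0.0985,"wz":0},{"x":3.2,"y":0,"z":-2.5,"wx":0,"wy":-0.0985,"wz":0},{"x":3.2,"y":0,"z":-2.5,"wx":0,"wy":-0.0985,"wz":0}]}}

```text
clock: 29.98
eef_pos: [0.4749, 0.004, 0.0785]
orientation: [-0.341, 0.62, -0.619, 0.341]
wrist_force: [0.3, 0.6, -0.6]
finger_gap: 0.0157
```

Emit:
{"name": "carry_out", "arguments": {"moves": [{"x":3.2,"y":0,"z":-2.5,"wx":0,"wy":-0.0985,"wz":0},{"x":3.2,"y":0,"z":-2.5,"wx":0,"wy":-0.0985,"wz":0},{"x":3.2,"y":0,"z":-2.5,"wx":0,"wy":-0.0985,"wz":0},{"x":3.2,"y":0,"z":-2.5,"wx":0,"wy":-0.0985,"wz":0},{"x":3.2,"y":0,"z":-2.5,"wx":0,"wy":-0.0985,"wz":0},{"x":3.2,"y":0,"z":-2.5,"wx":0,"wy":-0.0985,"wz":0},{"x":3.2,"y":0,"z":-2.5,"wx":0,"wy":-0.0985,"wz":0},{"x":0,"y":0,"z":0,"wx":0,"wy":0,"wz":0},{"x":0,"y":0,"z":0,"wx":0,"wy":0,"wz":0}]}}

```text
clock: 30.73
eef_pos: [0.4526, -0.0125, 0.0786]
orientation: [-0.528, 0.47, -0.47, 0.528]
wrist_force: [0.5, 0.5, -2.0]
finger_gap: 0.0155
```

Run:
```python
from h import *
st(); dots("top",.041); plan((.4515,-.0112,.0366),yaw=-83,n=1)
pitch()
```

```text
clk 30.73 [ 0.4526 -0.0125  0.0786] gap 0.0155 F [ 0.55  0.53 -2.04] T [ 0.    0.04 -0.01]
top dot [ 0.5898 -0.2432] 33
top dot [ 0.5802 -0.2127] 35
yaw0 -83.3 d 0.3 n=1 rows x -1.18 y 41.94 z -0.94 wx 0.0007 wy -0.0056 wz -0.0011
rise mm by row [ 0.03  0.07 -0.06 -0.16 -0.02  0.27 -0.02 -0.    0.12] ratio [ 0.02  0.04 -0.03 -0.09 -0.01  0.15 -0.01 -0.    0.06]
```

Emit:
{"name": "carry_out", "arguments": {"moves": [{"x":0,"y":10,"z":0,"wx":0,"wy":0,"wz":0},{"x":0,"y":12,"z":0,"wx":0,"wy":0,"wz":0},{"x":0,"y":10,"z":0,"wx":0,"wy":0,"wz":0},{"x":0,"y":5,"z":0,"wx":0,"wy":0,"wz":0},{"x":0,"y":3,"z":0,"wx":0,"wy":0,"wz":0},{"x":0,"y":1.2,"z":0,"wx":0,"wy":0,"wz":0},{"x":0,"y":0.8,"z":0,"wx":0,"wy":0,"wz":0},{"x":0,"y":0,"z":0,"wx":0,"wy":0,"wz":0},{"x":0,"y":0,"z":0,"wx":0,"wy":0,"wz":0}]}}

```text
clock: 31.58
eef_pos: [0.4526, -0.0122, 0.0368]
orientation: [-0.529, 0.469, -0.469, 0.529]
wrist_force: [-0.5, -0.3, -2.2]
finger_gap: 0.0154
```

Run:
```python
from h import *
avg(4); st()
```

```text
F [ 0.09 -0.03 -1.72] T [-0.03  -0.027 -0.003] p [ 0.4525 -0.0121  0.0368]
clk 31.78 [ 0.4524 -0.0121  0.0367] gap 0.0155 F [ 0.48 -0.12 -0.98] T [-0.01 -0.03  0.02]
```

Nudge down 0.4 mm to touch, then release slowly and retreat up.

Emit:
{"name": "carry_out", "arguments": {"moves": [{"x":0,"y":0.4,"z":0,"wx":0,"wy":0,"wz":0},{"x":0,"y":0,"z":0,"wx":0,"wy":0,"wz":0}]}}

```text
clock: 31.95
eef_pos: [0.4524, -0.0121, 0.0364]
orientation: [-0.529, 0.47, -0.469, 0.529]
wrist_force: [-2.1, 1.0, 4.7]
finger_gap: 0.0153
```

Emit:
{"name": "carry_out", "arguments": {"moves": [{"x":0,"y":0,"z":0,"wx":0,"wy":0,"wz":0},{"x":0,"y":0,"z":0,"wx":0,"wy":0,"wz":0},{"x":0,"y":0,"z":0,"wx":0,"wy":0,"wz":0},{"x":0,"y":0,"z":0,"wx":0,"wy":0,"wz":0},{"x":0,"y":0,"z":0,"wx":0,"wy":0,"wz":0},{"x":0,"y":0,"z":0,"wx":0,"wy":0,"wz":0}], "jaw": 60}}

```text
clock: 32.45
eef_pos: [0.4523, -0.0121, 0.036]
orientation: [-0.529, 0.47, -0.469, 0.529]
wrist_force: [0.7, 1.0, 0.8]
finger_gap: 0.0534
```

Emit:
{"name": "carry_out", "arguments": {"moves": [{"x":0,"y":-8,"z":0,"wx":0,"wy":0,"wz":0},{"x":0,"y":-20,"z":0,"wx":0,"wy":0,"wz":0},{"x":0,"y":-30,"z":0,"wx":0,"wy":0,"wz":0},{"x":0,"y":-30,"z":0,"wx":0,"wy":0,"wz":0},{"x":0,"y":-30,"z":0,"wx":0,"wy":0,"wz":0},{"x":0,"y":-30,"z":0,"wx":0,"wy":0,"wz":0},{"x":0,"y":-30,"z":0,"wx":0,"wy":0,"wz":0},{"x":0,"y":-20,"z":0,"wx":0,"wy":0,"wz":0},{"x":0,"y":0,"z":0,"wx":0,"wy":0,"wz":0}]}}

```text
clock: 33.2
eef_pos: [0.4538, -0.0126, 0.2385]
orientation: [-0.528, 0.467, -0.471, 0.53]
wrist_force: [0.4, -0.2, 0.1]
finger_gap: 0.0673
```

Run:
```python
from h import *
st(); dots("top",.041); w=grab_frame("wrist"); save(w,"fin.png",s=1.42)
blade(w,np.array([.4515,-.0112,.122]))
plan((.47,-.13,.25),yaw=-150)
```

```text
clk 33.20 [ 0.4538 -0.0126  0.2385] gap 0.0673 F [ 0.39 -0.25  0.06] T [-0.03 -0.02 -0.01]
top dot [ 0.5898 -0.2435] 34
top dot [ 0.5804 -0.2128] 36
blade [ 0.4518 -0.0117  0.121 ] 6.94 width 0.0399 3720
yaw0 -83.1 d -66.9 n=11 rows x 9.71 y -1.43 z 6.07 wx 0.0001 wy 0.1061 wz -0.0001
```

Run:
```python
from h import *
plan((.5447,-.1365,.26),yaw=-162.1,n=12)
```

```text
yaw0 -83.1 d -79.0 n=12 rows x 5.70 y -2.15 z 12.75 wx 0.0001 wy 0.1149 wz -0.0001
```

Emit:
{"name": "carry_out", "arguments": {"moves": [{"x":5.7,"y":-2.1,"z":12.7,"wx":0,"wy":0.1149,"wz":0},{"x":5.7,"y":-2.1,"z":12.7,"wx":0,"wy":0.1149,"wz":0},{"x":5.7,"y":-2.1,"z":12.7,"wx":0,"wy":0.1149,"wz":0},{"x":5.7,"y":-2.1,"z":12.7,"wx":0,"wy":0.1149,"wz":0},{"x":5.7,"y":-2.1,"z":12.7,"wx":0,"wy":0.1149,"wz":0},{"x":5.7,"y":-2.1,"z":12.7,"wx":0,"wy":0.1149,"wz":0}]}}

```text
clock: 33.8
eef_pos: [0.5207, -0.058, 0.2448]
orientation: [-0.339, 0.623, -0.62, 0.337]
wrist_force: [0.6, -0.1, 0.6]
finger_gap: 0.0675
```

Emit:
{"name": "carry_out", "arguments": {"moves": [{"x":5.7,"y":-2.1,"z":12.7,"wx":0,"wy":0.1149,"wz":0},{"x":5.7,"y":-2.1,"z":12.7,"wx":0,"wy":0.1149,"wz":0},{"x":5.7,"y":-2.1,"z":12.7,"wx":0,"wy":0.1149,"wz":0},{"x":5.7,"y":-2.1,"z":12.7,"wx":0,"wy":0.1149,"wz":0},{"x":5.7,"y":-2.1,"z":12.7,"wx":0,"wy":0.1149,"wz":0},{"x":5.7,"y":-2.1,"z":12.7,"wx":0,"wy":0.1149,"wz":0},{"x":0,"y":0,"z":0,"wx":0,"wy":0,"wz":0},{"x":0,"y":0,"z":0,"wx":0,"wy":0,"wz":0},{"x":0,"y":0,"z":0,"wx":0,"wy":0,"wz":0}]}}

```text
clock: 34.55
eef_pos: [0.544, -0.1356, 0.2581]
orientation: [-0.112, 0.699, -0.697, 0.11]
wrist_force: [-0.6, 1.3, -0.1]
finger_gap: 0.0674
```

Run:
```python
from h import *
import pickle
np.set_printoptions(precision=4,suppress=True,linewidth=160)
o=st(); w=dots("wrist",.040); pickle.dump((w,o),open("fc.pkl","wb"))
im=w["frame"].astype(int)
m=((im[:,:,2]-im[:,:,0]>22)|(im.sum(2)<130)).astype(np.uint8)
q=np.array([.5757,-.2309,np.radians(-72.1)])
U=proj(w,tf(q,[(sx*60,s*y,36) for sx in(-1,1) for s in(1,-1) for y in(47,31)])); print(U)
T=proj(w,tf(q,[(x,y,44) for x in(-49,49) for y in(57,-57)])); print("tray pred",T)
n,lab,s,c=cv2.connectedComponentsWithStats(m)
for i in range(1,n):
    if s[i,4]>30:
        P=unproj(w,c[i],.036)[0]
        if np.linalg.norm(P[:2]-q[:2])<.1: print("blob",s[i],c[i])
g=cv2.cvtColor(w["frame"],cv2.COLOR_RGB2GRAY)
```

```text
clk 34.55 [ 0.544  -0.1356  0.2581] gap 0.0674 F [-0.58  1.34 -0.09] T [ 0.11 -0.03  0.03]
wrist dot [ 0.5933 -0.243 ] 220
wrist dot [ 0.584  -0.2123] 198
[[237.1683 134.3722]
 [252.3551 134.4324]
 [326.345  134.7258]
 [311.1737 134.6657]
 [232.4753   5.3091]
 [249.423    5.3915]
 [331.9863   5.7926]
 [315.0579   5.7104]]
tray pred [[226.0149 124.2847]
 [337.5689 124.7349]
 [221.0625  16.5407]
 [343.3109  17.1251]]
blob [233   7  18   9 147] [241.5714  11.102 ]
blob [313   7  18  11 189] [321.8889  12.1429]
blob [238 123  16  11 166] [245.2952 128.1265]
blob [310 125  16   9 141] [317.6525 128.922 ]
```

```bash
python3 -c "
from h import *
print(hand_in())"
```

```text
the job is handed in; nothing more can be done
None
```

The job is done and handed in at about 35 s on the robot's clock, out of the 72 s allowed.

**What I did**
1. I turned the knob clockwise until it clicked to off. Afterwards its pointer measured about 1.2 rad from "on".
2. I slid the lifter's blade along the platen under the tray. The tray moved up against the back stop, and the blade then went under it with only a few newtons of force.
3. I carried the tray level to the rack, lowered it slowly onto the rails and drew the blade out through the channel.
4. I stood the lifter flat at its original spot and backed the arm away.

**Last checks**
- **Tray position:** its centre was within about 1 mm of the rack's centre. That rests on camera calibration good to about 2 mm. Equal lengths of rail showed at opposite corners.
- **Tray squareness:** it sits about 1° off square to the rails.
- **Tray movement:** the tray did not shift when the blade came out or when the lifter was released.
- **Lifter:** its blade measured in its original place, and the gripper was empty and clear of everything.

**Disagreements and gaps**
- The top camera read about 3 mm low in x compared with the other two, so I corrected for that.
- One automatic fit of the rack in the scene camera failed, so I did not use it.
- While lowering the blade I pressed about 3 mm too far before noticing the contact. The blade flexed and sprang back flat.
- I did not re-measure the bystanders at the end. No planned path came near them, and no unexpected forces showed.
- I had used up the pictures I could view, so the last checks on the tray and lifter were calculated from camera images rather than looked at.

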